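Clamp the evidence jar for dusting

ROBOT

A 6-joint arm with a two-finger parallel gripper is mounted at the origin on the work surface. World frame = base frame: x ahead of the robot, y to its left, z up, the work surface at z = 0. Lengths are in m, angles in rad, forces in N, time in s.
With the tool pointing down it reaches from about 0.4 to 0.825 m from the base axis. Payload 7 kg.
Tool frame: the origin (TCP) lies midway between the tips of the shut fingers; the grasp point (between the pads) lies bot.grip_depth behind it (bot.grip_depth is the distance from the TCP to the grasp point, in m); z points along the fingers, y is the direction in which the jaws open and shut (so a half turn about z gives the same grasp; the last joint's range is limited). The gripper opens to 88 mm and grips with 3 to 60 N. Pads are 19 mm wide; open, the fingers measure 130 mm over their backs; the gripper's body (78 mm by 193 mm) begins 47 mm behind the grasp point.
Start: joints at [-0.907, 0.359, 0.012, 0, -1.224, -0.288], TCP at [0.248, -0.628, 0.2] pointing down, gripper open.
Joint ranges: [-3.07, 3.07], [-1.43, 2.12], [-1.02, 1.25], [-3.03, 1.67], [-3.05, -0], [-3.03, 3.03]. Speed limits (rad/s): [2.39, 2.39, 3.01, 3.14, 3.14, 3.14].

INTERFACE

Orientations are given as [roll, pitch, yaw] about the fixed x, y, z axes, in that order (R = Rz(yaw) Ry(pitch) Rx(roll)).
In Python, from workcell import bot gives the robot as it stands. The module is installed in compiled form; this text tells all that it offers.
- The arm moves only by the tool send_rows, never from a script. Its argument "series" is a list of rows, each an object of numbers: "tx", "ty", "tz": the shift along the tool's x, y, z as a fraction of full scale; "rx", "ry", "rz": the turn, a rotation vector about the tool's x, y, z as a fraction of full scale. A call has 1 to 10 rows; each row shifts and turns the pose as measured when the row begins, along the tool's axes as they then stand; what a row does not reach is not made up. Full scale, the value 1, is 0.04 m for a shift and 4 degrees for a turn. A row lasts 1/8 s, in which the tool goes at most 62.5 mm and 10.7 degrees, less where a joint would pass 70% of its speed; a pose out of reach is approached as far as the arm can. A call with a number of a shift or a turn outside -1 to 1 is refused whole. A call with a gripper value outside its range is refused whole. "jaw" is the closure in counts, from 0 (fully open) to 255 (shut), set as the call begins (left out, the last holds). The fingers move at their own pace and stop on an object; "squeeze" is the grip in N (left out, the last holds). Time passes only in rows, so rows that do not move let the fingers close. It gives the time, the measured TCP pose, the force and the opening at its end, in the units of the state.
- bot.get_obs(): the state, without advancing time (a new reading comes with each control period).
- bot.grab_frame(name): name is "side" or "top"; returns the picture (480x640x3 uint8, red, green, blue); there is no depth.
- bot.camera_model(name): a dict with "fx", "fy", "cx", "cy" (pixels), "extrinsics" (4x4, takes a point from world to camera coordinates). Camera axes: x right, y down, z forward; pixel columns grow to the right and rows downward; lengths in m; the calibration is good to about 2 mm. A picture is of the moment at which its call begins. camera_model takes no time and is no camera call.
- bot.hand_in(): hands the job in, once; it reports no verdict.
The state is a dict: "time": time; "q": joint angles; "joint_velocities": joint speeds; "joint_torque": joint torques, N m; "tool_pos": TCP position; "orientation": TCP orientation; "ft_force": force on the tool from outside, world axes, zero at the start; "wrist_torque": the same for the moment, N m; "grip_width": opening from 0.0 (shut) to 1.0 (fully open).
Only numpy, scipy, OpenCV 4.12 (cv2) and the standard library are available. Lean on these libraries where they do the work, as an engineer would, in place of code of your own. Each camera call takes 0.05 s, during which the arm holds its last target.

TASK

Stand the tall glass jar upright on the two rails of the bench clamp, between its jaws, and let go of it. Then squeeze the clamp's trigger towards its handle, again and again, until the jaws hold the jar firmly, with about 20 N: less than 12 N is not firm, and more than 40 N cracks the glass. Work the jaw by the trigger only, do not push the jaw or its bar, and leave the other things on the bench where they are; finish with the jar clamped upright and the trigger let go.

Things in the scene. Friction and masses are not known exactly. Their poses are not given: they have to be found in the camera images.
- jar_center (a point): centre (half-way up) of the jar to be clamped: an upright green glass cylinder, 48 mm in diameter, 75 mm tall in all, the top 15 mm being an aluminium lid of 47 mm; 0.15 to 0.25 kg. It is the taller of the lidded jars. Its z axis points up the jar
- clamp: one-hand bar clamp screwed to the bench; origin on the bench top, x along its bar from the handle towards the sliding jaw, y across, z up. Along x: grey head block from -110 to 0 mm (50 mm high, handle and trigger rise from it), stationary jaw, rails, sliding jaw. Base plate from x = -135 to 165 mm, 80 mm wide. The bar's rear end comes out behind the head as the jaw closes (to x = -183 mm, 22 mm high)
- fixed_jaw (a point): middle of the stationary jaw's front, at x = 0, 68 mm height in the clamp's frame. Its rubber face (32 mm wide, 30 mm high) stands out from here by 8 to 16 mm along the clamp's x: it is screwed out differently each time and this is not measured. The jaw's top is at 92 mm height
- clamp_nest (a point): where the middle of the jar's foot should stand before clamping: on the middle line, x = 50 mm, 30 mm height in the clamp's frame, 10 mm or more clear of both jaws. The jar stands on two aluminium rails, top at 30 mm height, x = 2 to 127 mm, each 22 mm wide, 20 mm apart. The sliding jaw then pushes it along the rails to the stationary jaw
- jaw (a joint): closing travel of the bar that carries the sliding jaw, m: 0 at the start, 0.075 at most; it grows as the jaw moves towards the stationary jaw. A full squeeze of the trigger moves it 10 to 11 mm, in proportion to the trigger's angle; the ratchet (teeth 0.8 mm apart) holds it when the trigger is let go. 25 to 60 mm are needed to reach and grip the jar
- pad_face (a point): middle of the sliding jaw's rubber face, 68 mm height; it starts at x = 91 to 113 mm in the clamp's frame. The face is 32 mm wide and 30 mm high, backed by a stiff spring of 9 N per mm; the jaw's top is at 90 mm height
- trigger (a joint): angle of the trigger, rad: 0 let go (upright), 0.22 fully squeezed, where it nearly meets the handle. At trigger_grip its return spring takes 4 N (let go) to 7 N (squeezed), and 1 to 2 N more run the free jaw. What is pressed beyond the spring is passed on 1.9-fold to the jar: spring + 12 N gives about 20 N. Letting go loses up to 4 N until a tooth catches
- trigger_grip (a point): middle of the trigger where a finger should press: 144 mm above the bench, 94 mm above its pivot. The trigger is an upright steel blade, 12 mm thick along the clamp's x, 22 mm wide, top at 158 mm height; let go, its front face is at x = -45 mm. On the held jar it gives about 1 mm per 2 N. A full squeeze moves this point 20 mm towards the handle
- handle_grip (a point): middle of the fixed upright handle at the height of trigger_grip, 42 mm behind it along the clamp's x. The handle spans x = -105 to -81 mm, 26 mm wide, top at 175 mm height. Trigger and handle together measure 60 mm over their outer faces with the trigger let go, 39 mm squeezed
- powder_a_center (a point): bystander: small clear powder pot with a black lid, 41 mm in diameter, 36 mm tall; centre
- powder_b_center (a point): bystander: a second such powder pot; centre
- brush_center (a point): bystander: flat wide brush lying down, 160 mm long, 58 mm wide, 14 mm high; middle of its metal band, x axis towards the bristles (46 mm), handle 112 mm the other way
- roll_center (a point): bystander: upright paper roll, 60 mm in diameter, 85 mm tall; centre
- squeeze_bottle_center (a point): bystander: grey bottle with a nozzle, 44 mm in diameter, 90 mm tall; half-way up
- loupe_center (a point): bystander: black stand magnifier, 56 mm in diameter, 42 mm tall; half-way up
There are look-alikes about, which are no part of the job. What is shaped like the part that bears jar_center but yellow is not meant.

How it is judged:
On the way, in this order (a step that is already met when the one before it is completed fails the run):
1. the jar stands on the rails between the jaws, let go (x of jar_center in the frame of clamp between 0.025 and 0.08 m and y of jar_center in the frame of clamp between -0.012 and 0.012 m and z of jar_center in the frame of clamp between 0.062 and 0.074 m and angle between jar_center's own z axis and vertical below 0.1 rad and contact force between the fingers and jar below 0.1 N), for 0.2 s.
2. the jaw grips the jar with more than 12 N (contact force between jaw and jar above 12 N), for 0.2 s.
At the end, for the whole second after the job is handed in: jar upright (0.1 rad) on the rails between the jaws: centre within 12 mm of the clamp's middle line, 62 to 74 mm above the bench, 25 to 80 mm along the clamp's x; the sliding jaw presses it with more than 12 N; trigger let go (below 0.04 rad); jar at rest (x of jar_center in the frame of clamp between 0.025 and 0.08 m and y of jar_center in the frame of clamp between -0.012 and 0.012 m and z of jar_center in the frame of clamp between 0.062 and 0.074 m and angle between jar_center's own z axis and vertical below 0.1 rad and contact force between jaw and jar above 12 N and value of joint trigger below 0.04 rad and linear speed of jar below 0.02 m/s); the robot touches nothing.
It fails at once if the glass cracks: the sliding jaw presses on the jar with more than 40 N (contact force between jaw and jar above 40 N).
It fails at once if the robot pushes the sliding jaw or its bar with more than 5 N (contact force between any of the fingers, the arm and jaw above 5 N).
It fails at once if a bystander is moved by more than 30 mm (distance of any of powder_a_center, powder_b_center, brush_center, roll_center, squeeze_bottle_center, loupe_center from where it was at the start of the episode above 0.03 m).
It also fails if it takes over 72 s, if anything falls off the work surface, if the arm or the gripper's body presses on something with over 40 N, if the wrist force passes 120 N, or if a joint passes its speed limit or range.

## Working session

There is one attempt and no reset: what is moved stays moved. The work goes in short steps, Python scripts to look and compute and a tool call to move; the robot and the scene stay as the last step left them, time stands still between calls to the robot, and variables do not carry over. Pictures are saved under pics/ and viewed, and the job is handed in when it is done.

Besides the shell and the picture viewer there is one more tool, called after "Call:" in YAML: its name, and indented under it one key for each argument. send_rows: Moves the arm, as the interface text tells. Shift numbers are shares of 0.04 m and turn numbers shares of 4 degrees, none past 1 either way. Its arguments: {"type":"object","properties":{"series":{"type":"array","items":{"type":"object","properties":{"tx":{"type":"number"},"ty":{"type":"number"},"tz":{"type":"number"},"rx":{"type":"number"},"ry":{"type":"number"},"rz":{"type":"number"}}}},"jaw":{"type":"number"},"squeeze":{"type":"number"}},"required":["series"]}

```bash
mkdir -p pics; python3 - <<'E'
from workcell import bot
import cv2
print(bot.get_obs()); print(bot.grip_depth)
for n in ("side","top"):
    f=bot.grab_frame(n); cv2.imwrite(f"pics/{n}0.png",f[:,:,::-1]); m=bot.camera_model(n); print(n,m)
E
```

```text
{'time': 0.0, 'q': array([-9.06880800e-01,  3.59360749e-01,  1.10542248e-02, -3.65472708e-04,
       -1.22411630e+00, -2.88124531e-01]), 'joint_velocities': array([-3.87037048e-04,  5.17090078e-04, -2.63150442e-05, -1.53432536e-03,
       -2.08956888e-04,  1.16769694e-03]), 'joint_torque': array([-1.57075365e-04, -5.82728863e+01,  2.93060786e+01,  6.99712381e+00,
        7.12120032e-03, -1.60877821e-04]), 'tool_pos': array([ 0.24751873, -0.62739331,  0.19923486]), 'orientation': array([ 3.13993557e+00, -1.32816857e-04, -2.76592601e+00]), 'ft_force': array([ 0.54405151,  0.16613502, -0.88785176]), 'wrist_torque': array([-0.01335403, -0.01509006,  0.02085947]), 'grip_width': 1.0014295644997544}
0.0188
side {'fx': 456.97926652587887, 'fy': 456.97926652587887, 'cx': 315.78784699442303, 'cy': 239.40403906601455, 'extrinsics': array([[-0.86612891, -0.49949919, -0.01792422,  0.50243728],
       [-0.26873993,  0.49563091, -0.82591092,  0.22370295],
       [ 0.42142563, -0.71052837, -0.56351564,  0.97930462],
       [ 0.        ,  0.        ,  0.        ,  1.        ]])}
top {'fx': 474.031714611786, 'fy': 474.031714611786, 'cx': 326.56721554634214, 'cy': 240.59648314895253, 'extrinsics': array([[-9.67042923e-03, -9.99952533e-01, -1.18943162e-03,
         7.02272687e-02],
       [-9.99646615e-01,  9.69691182e-03, -2.47510570e-02,
         5.38742259e-01],
       [ 2.47614160e-02,  9.49657943e-04, -9.99692938e-01,
         1.20049936e+00],
       [ 0.00000000e+00,  0.00000000e+00,  0.00000000e+00,
         1.00000000e+00]])}
```

View pics/side0.png

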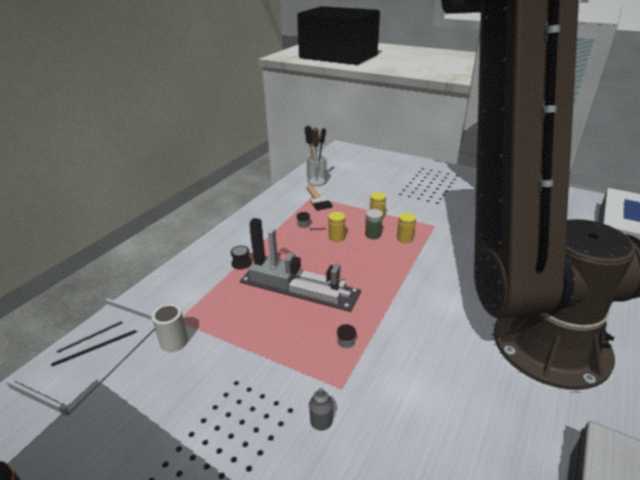

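View pics/top0.png

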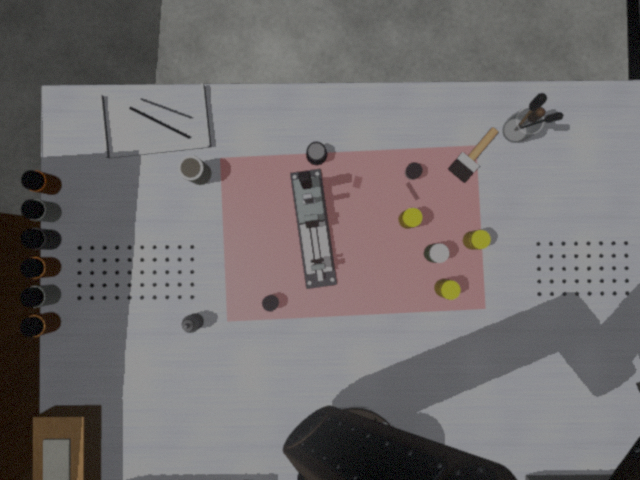

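```bash
cat > h.py <<'E'
import numpy as np, cv2
from workcell import bot
def ray(n,u,v):
    m=bot.camera_model(n);E=m["extrinsics"];R=E[:3,:3];t=E[:3,3]
    d=R.T@np.array([(u-m["cx"])/m["fx"],(v-m["cy"])/m["fy"],1]);return -R.T@t,d
def onz(n,u,v,z):
    c,d=ray(n,u,v);return c+d*(z-c[2])/d[2]
def proj(n,p):
    m=bot.camera_model(n);E=m["extrinsics"];q=E[:3,:3]@np.asarray(p,float)+E[:3,3]
    return np.array([m["fx"]*q[0]/q[2]+m["cx"],m["fy"]*q[1]/q[2]+m["cy"]])
def crop(src,out,x0,y0,w,h,s):
    f=cv2.imread(src) if isinstance(src,str) else src
    g=cv2.resize(f[y0:y0+h,x0:x0+w],None,fx=s,fy=s,interpolation=cv2.INTER_CUBIC)
    for i in range(0,w,10):
        cv2.line(g,(i*s,0),(i*s,6 if i%50 else 14),(0,255,255),1)
        if (x0+i)%20==0: cv2.putText(g,str(x0+i),(i*s,22),0,.35,(0,255,255),1)
    for j in range(0,h,10):
        cv2.line(g,(0,j*s),(6,j*s),(0,255,255),1)
        if (y0+j)%20==0: cv2.putText(g,str(y0+j),(8,j*s+4),0,.35,(0,255,255),1)
    cv2.imwrite(out,g)
E
python3 - <<'E'
from h import *
crop("pics/top0.png","pics/c1.png",270,130,100,170,3)
crop("pics/top0.png","pics/c1b.png",280,160,70,70,8)
crop("pics/top0.png","pics/c1c.png",280,220,70,70,8)
crop("pics/top0.png","pics/c2.png",390,150,110,160,3)
crop("pics/side0.png","pics/c3.png",230,210,140,110,5)
crop("pics/side0.png","pics/c4.png",300,180,130,80,6)
E
```

```text
(no output)
```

View pics/c1b.png

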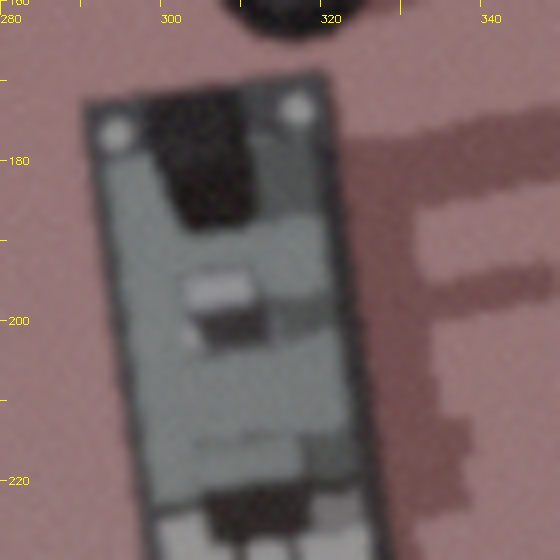

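View pics/c1c.png

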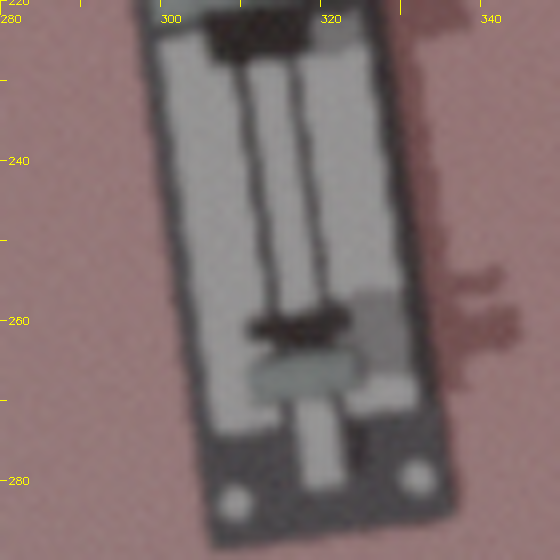

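View pics/c2.png

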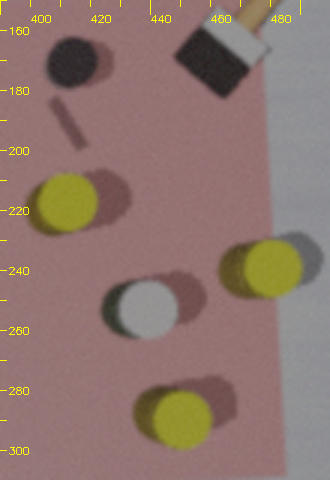

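View pics/c3.png

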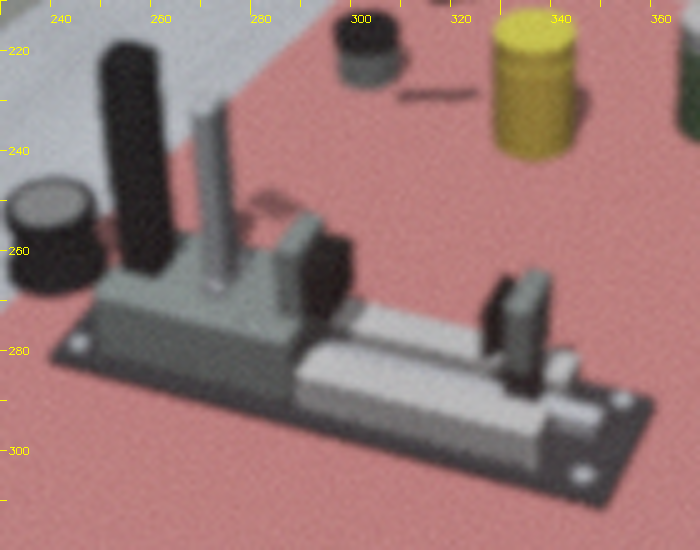

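View pics/c4.png

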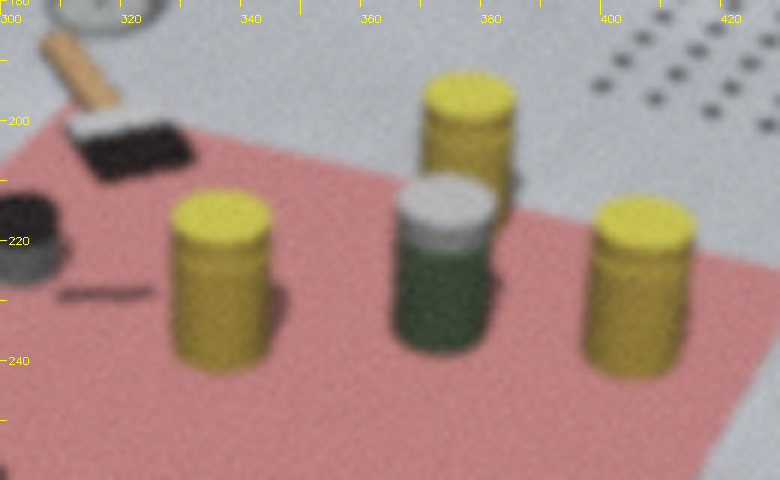

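```bash
cat > clampfit.py <<'E'
from h import *
from scipy.optimize import least_squares
ob=[("top",(-.135,-.04,None),(290.6,172.5)),("top",(-.135,.04,None),(321.2,168.7)),("top",(.165,-.04,None),(306.5,288.5)),("top",(.165,.04,None),(337.2,284.4)),
("top",(.127,-.032,.03),(306.9,274.1)),("top",(.127,.032,.03),(332.3,271)),
("side",(.165,-.04,None),(350.5,312)),("side",(.165,.04,None),(361,291)),("side",(-.135,-.04,None),(240,282.3))]
def P(p,s):
    x,y,a=s[:3];z=p[2] if p[2] is not None else s[3]
    return [x+np.cos(a)*p[0]-np.sin(a)*p[1],y+np.sin(a)*p[0]+np.cos(a)*p[1],z]
def fit(ob=ob):
    f=lambda s:np.concatenate([proj(n,P(p,s))-np.array(q) for n,p,q in ob])
    return least_squares(f,[.6,.1,3.1,.006],loss="soft_l1"),f
if __name__=="__main__":
    r,f=fit();print(r.x,np.degrees(r.x[2]));print(f(r.x).reshape(-1,2).round(1))
    s=r.x
    for nm,p in dict(trigTopfrontL=(-.045,-.011,.158),trigTopF_R=(-.045,.011,.158),trigTopB_L=(-.057,-.011,.158),handleT=(-.093,0,.175),fjawtop=(0,0,.092)).items():
        print(nm,[proj(n,P(p,s)).round(1) for n in("top","side")])
    for nm,u,v in (("jar",439.3,253.3),("y1",412.3,217.3),("y2",481,239.3),("y3",450.7,290)): print(nm,onz("top",u,v,.075).round(4))
    print("jar side", onz("side",373,198,.075).round(4))
    for nm,u,v,z in (("powA",414,170.5,.036),("powB",270.5,302.5,.036),("loupe",317,152.5,.042),("bottle",192,323,.09)): print(nm,onz("top",u,v,z).round(4))
E
python3 clampfit.py
```

```text
[ 5.86055847e-01  9.92360318e-02  3.26853869e+00 -4.29629701e-04] 187.27347212205873
[[-0.1  0.3]
 [ 0.1 -0.2]
 [-0.2  0.1]
 [ 0.1 -0. ]
 [-0.  -0.1]
 [-0.  -0.5]
 [ 0.3  0.1]
 [ 0.4  0.2]
 [-0.3 -0.2]]
trigTopfrontL [array([303.3, 198.9]), array([271.8, 231.5])]
trigTopF_R [array([313.1, 197.5]), array([276. , 226.8])]
trigTopB_L [array([302.6, 193.6]), array([267.3, 230.5])]
handleT [array([304.9, 175.8]), array([255.4, 219.2])]
fjawtop [array([311.9, 220.2]), array([292.4, 255.7])]
jar [ 0.5046 -0.2053  0.075 ]
y1 [ 0.5917 -0.1418  0.075 ]
y2 [ 0.5372 -0.306   0.075 ]
y3 [ 0.4164 -0.2313  0.075 ]
jar side [ 0.5434 -0.2814  0.075 ]
powA [ 0.7114 -0.1547  0.036 ]
powB [0.3866 0.2053 0.036 ]
loupe [0.7576 0.0866 0.042 ]
bottle [0.3458 0.3846 0.09  ]
```

```bash
python3 - <<'E'
from h import *
print(onz("side",374.5,212.5,.075).round(4), proj("side",(.5046,-.2053,.075)))
from clampfit import *
r,f=fit();s=r.x
for x in (.008,.012,.016,.091,.1,.105,.113):
  print(x,proj("top",P((x,0,.083),s)).round(1),proj("side",P((x,-.016,.083),s)).round(1),proj("side",P((x,-.016,.053),s)).round(1))
print(P((.05,0,.03),s), P((-.045,0,.144),s))
E
```

```text
[ 0.5053 -0.2064  0.075 ] [374.5490317  212.73809432]
0.008 [312.5 223.7] [292.8 263.2] [293.4 273. ]
0.012 [312.7 225.4] [294.3 263.5] [294.9 273.4]
0.016 [312.9 227. ] [295.8 263.9] [296.4 273.7]
0.091 [317.2 258.2] [325. 271.] [325.1 281. ]
0.1 [317.7 261.9] [328.6 271.9] [328.6 281.9]
0.105 [318. 264.] [330.6 272.4] [330.6 282.3]
0.113 [318.4 267.3] [333.8 273.2] [333.8 283.1]
[np.float64(0.5364581889400601), np.float64(0.09290576431673024), 0.03] [np.float64(0.6306937398084614), np.float64(0.1049332724763182), 0.144]
```

Call:
send_rows:
  series:
    - {"rz": 1}
    - {"rz": 1}
    - {"rz": 1}
    - {"rz": 1}
    - {"rz": 1}
    - {"rz": 1}
    - {"rz": 1}
    - {"rz": 1}
    - {"rz": 1}
    - {"rz": 1}
  jaw: 0
  squeeze: 25

```text
invalid input
```

```bash
cat > go.py <<'E'
import sys
from h import *
from scipy.spatial.transform import Rotation as Ro
o=bot.get_obs();a=[float(v) for v in sys.argv[1:]]
R=Ro.from_euler("xyz",o["orientation"]);p=np.array(o["tool_pos"])
T=Ro.from_euler("xyz",[np.pi,0,np.radians(a[3])])
d=R.inv().apply(np.array(a[:3])-p);w=(R.inv()*T).as_rotvec()
print("t",round(o["time"],2),"p",p.round(4),"yaw",np.degrees(o["orientation"][2]).round(1),"F",np.round(o["ft_force"],2),"g",round(float(o["grip_width"]),3))
print("shift units",(d/.04).round(3),"turn units",(np.degrees(w)/4).round(3))
E
python3 go.py 0.505 -0.2055 0.2 162
```

```text
t 0.1 p [ 0.2475 -0.6275  0.1993] yaw -158.5 F [-0.04  0.01 -1.01] g 0.999
shift units [-9.859e+00  7.452e+00 -7.000e-03] turn units [ 1.900e-02 -9.000e-03  9.881e+00]
```

Call:
send_rows:
  series:
    - {"tx": 0,"ty": 0,"tz": 0,"rx": 0,"ry": 0,"rz": 0.99}

```text
time: 0.22
tool_pos: [0.2474, -0.6272, 0.1988]
orientation: [3.139, -0.0, -2.836]
ft_force: [-0.5, -0.8, -0.4]
grip_width: 1.0
```

Call:
send_rows:
  series:
    - {"rz": 1.0}
    - {"rz": 1}
    - {"rz": 1}
    - {"rz": 1}
    - {"rz": 1}
    - {"rz": 1}
    - {"rz": 1}
    - {"rz": 1}
    - {"rz": 0.9}

```text
invalid input
```

```bash
python3 go.py 0.505 -0.2055 0.2 162
```

```text
t 0.23 p [ 0.2474 -0.6272  0.1988] yaw -162.5 F [-0.48 -0.8  -0.4 ] g 1.0
shift units [-9.31   8.12  -0.015] turn units [ 0.032 -0.016  8.872]
```

Call:
send_rows:
  series:
    - {"tx": 0,"ty": 0,"tz": 0,"rx": 0,"ry": 0,"rz": 1}
    - {"tx": 0,"ty": 0,"tz": 0,"rx": 0,"ry": 0,"rz": 1}
    - {"tx": 0,"ty": 0,"tz": 0,"rx": 0,"ry": 0,"rz": 1}
    - {"tx": 0,"ty": 0,"tz": 0,"rx": 0,"ry": 0,"rz": 1}
    - {"tx": 0,"ty": 0,"tz": 0,"rx": 0,"ry": 0,"rz": 1}
    - {"tx": 0,"ty": 0,"tz": 0,"rx": 0,"ry": 0,"rz": 1}
    - {"tx": 0,"ty": 0,"tz": 0,"rx": 0,"ry": 0,"rz": 1}
    - {"tx": 0,"ty": 0,"tz": 0,"rx": 0,"ry": 0,"rz": 1}
    - {"tx": 0,"ty": 0,"tz": 0,"rx": 0,"ry": 0,"rz": 0.9}

```text
time: 1.35
tool_pos: [0.2463, -0.6245, 0.1934]
orientation: [3.133, -0.008, 2.804]
ft_force: [0.7, -0.6, 0.1]
grip_width: 1.005
```

```bash
python3 go.py 0.505 -0.2055 0.2 162
```

```text
t 1.35 p [ 0.2463 -0.6245  0.1934] yaw 160.6 F [ 0.66 -0.64  0.06] g 1.005
shift units [-2.627 12.028 -0.087] turn units [ 0.12  -0.12  -0.342]
```

Call:
send_rows:
  series:
    - {"tx": -0.2,"ty": 0.9,"tz": -0.03,"rx": 0,"ry": 0,"rz": 0}
    - {"tx": -0.2,"ty": 0.9,"tz": -0.03,"rx": 0,"ry": 0,"rz": 0}
    - {"tx": -0.2,"ty": 0.9,"tz": -0.03,"rx": 0,"ry": 0,"rz": 0}
    - {"tx": -0.2,"ty": 0.9,"tz": -0.03,"rx": 0,"ry": 0,"rz": 0}
    - {"tx": -0.2,"ty": 0.9,"tz": -0.03,"rx": 0,"ry": 0,"rz": 0}
    - {"tx": -0.2,"ty": 0.9,"tz": -0.03,"rx": 0,"ry": 0,"rz": 0}
    - {"tx": -0.2,"ty": 0.9,"tz": -0.03,"rx": 0,"ry": 0,"rz": 0}
    - {"tx": -0.2,"ty": 0.9,"tz": -0.03,"rx": 0,"ry": 0,"rz": 0}
    - {"tx": -0.2,"ty": 0.9,"tz": -0.03,"rx": 0,"ry": 0,"rz": 0}
    - {"tx": -0.2,"ty": 0.9,"tz": -0.03,"rx": 0,"ry": 0,"rz": 0}

```text
time: 2.6
tool_pos: [0.4443, -0.3022, 0.2035]
orientation: [3.129, -0.016, 2.798]
ft_force: [-0.5, 0.0, -0.3]
grip_width: 0.998
```

```bash
python3 go.py 0.505 -0.2055 0.2 162
```

```text
t 2.6 p [ 0.4443 -0.3022  0.2035] yaw 160.3 F [-0.48  0.03 -0.29] g 0.998
shift units [-0.615  2.786  0.112] turn units [ 0.177 -0.229 -0.429]
```

Call:
send_rows:
  series:
    - {"tx": -0.2,"ty": 0.9,"tz": 0,"rx": 0.06,"ry": -0.08,"rz": -0.14}
    - {"tx": -0.2,"ty": 0.9,"tz": 0,"rx": 0.06,"ry": -0.08,"rz": -0.14}
    - {"tx": -0.2,"ty": 0.9,"tz": 0,"rx": 0.06,"ry": -0.08,"rz": -0.14}
    - {"tx": 0,"ty": 0,"tz": 0,"rx": 0,"ry": 0,"rz": 0}

```text
time: 3.1
tool_pos: [0.5042, -0.2026, 0.2031]
orientation: [-3.141, -0.001, 2.83]
ft_force: [-0.8, -0.8, 0.3]
grip_width: 0.997
```

```bash
python3 go.py 0.505 -0.2055 0.2 162
```

```text
t 3.1 p [ 0.5042 -0.2026  0.2031] yaw 162.2 F [-0.77 -0.79  0.25] g 0.997
shift units [-0.04  -0.063  0.078] turn units [-0.004 -0.007  0.039]
```

Call:
send_rows:
  series:
    - {"tx": -0.04,"ty": -0.06,"tz": 0.9,"rx": 0,"ry": 0,"rz": 0}
    - {"tx": 0,"ty": 0,"tz": 0.9,"rx": 0,"ry": 0,"rz": 0}
    - {"tx": 0,"ty": 0,"tz": 0.9,"rx": 0,"ry": 0,"rz": 0}
    - {"tx": 0,"ty": 0,"tz": 0.6,"rx": 0,"ry": 0,"rz": 0}

```text
time: 3.6
tool_pos: [0.5054, -0.2066, 0.0693]
orientation: [3.141, 0.003, 2.83]
ft_force: [-0.4, 0.5, -0.0]
grip_width: 0.994
```

```bash
python3 go.py 0.505 -0.2055 0.026 162
```

```text
t 3.6 p [ 0.5054 -0.2066  0.0693] yaw 162.2 F [-0.39  0.52 -0.  ] g 0.994
shift units [0.022 0.023 1.082] turn units [0.007 0.045 0.043]
```

Call:
send_rows:
  series:
    - {"tx": 0.02,"ty": 0.02,"tz": 0.6,"rx": 0,"ry": 0.04,"rz": 0}
    - {"tx": 0,"ty": 0,"tz": 0.4,"rx": 0,"ry": 0,"rz": 0}

```text
time: 3.85
tool_pos: [0.5031, -0.2067, 0.0268]
orientation: [-3.142, -0.002, 2.829]
ft_force: [0.6, -0.4, 0.4]
grip_width: 1.0
```

Call:
send_rows:
  series:
    - {"tx": 0,"ty": 0,"tz": 0.02,"rx": 0,"ry": 0,"rz": 0}
    - {"tx": 0,"ty": 0,"tz": 0,"rx": 0,"ry": 0,"rz": 0}
    - {"tx": 0,"ty": 0,"tz": 0,"rx": 0,"ry": 0,"rz": 0}
    - {"tx": 0,"ty": 0,"tz": 0,"rx": 0,"ry": 0,"rz": 0}
    - {"tx": 0,"ty": 0,"tz": 0,"rx": 0,"ry": 0,"rz": 0}
  jaw: 255
  squeeze: 20

```text
time: 4.47
tool_pos: [0.503, -0.2077, 0.027]
orientation: [3.141, -0.002, 2.828]
ft_force: [-0.4, 0.4, -2.8]
grip_width: 0.543
```

```bash
python3 go.py 0.505 -0.2055 0.026 162
```

```text
t 4.47 p [ 0.503  -0.2077  0.027 ] yaw 162.0 F [-0.43  0.43 -2.76] g 0.543
shift units [-0.031  0.068  0.026] turn units [ 0.002 -0.027  0.005]
```

Call:
send_rows:
  series:
    - {"tx": 0,"ty": 0,"tz": -0.3,"rx": 0,"ry": 0,"rz": 0}
    - {"tx": 0,"ty": 0,"tz": -0.9,"rx": 0,"ry": 0,"rz": 0}
    - {"tx": 0,"ty": 0,"tz": -0.9,"rx": 0,"ry": 0,"rz": 0}
    - {"tx": 0,"ty": 0,"tz": -0.9,"rx": 0,"ry": 0,"rz": 0}
    - {"tx": 0,"ty": 0,"tz": -0.6,"rx": 0,"ry": 0,"rz": 0}
    - {"tx": 0,"ty": 0,"tz": 0,"rx": 0,"ry": 0,"rz": 0}

```text
time: 5.22
tool_pos: [0.5015, -0.2078, 0.1785]
orientation: [-3.141, -0.003, 2.828]
ft_force: [-0.6, -0.7, -3.2]
grip_width: 0.541
```

```bash
python3 go.py 0.535 0.0928 0.16 187.27
```

```text
t 5.22 p [ 0.5015 -0.2078  0.1785] yaw 162.0 F [-0.64 -0.66 -3.18] g 0.541
shift units [1.521 7.408 0.463] turn units [ 4.000e-03 -4.900e-02 -6.312e+00]
```

Call:
send_rows:
  series:
    - {"tx": 0,"ty": 0.6,"tz": 0,"rx": 0,"ry": 0,"rz": -1}
    - {"tx": 0,"ty": 0.9,"tz": 0,"rx": 0,"ry": 0,"rz": -1}
    - {"tx": 0,"ty": 0.9,"tz": 0,"rx": 0,"ry": 0,"rz": -1}
    - {"tx": 0,"ty": 0.9,"tz": 0,"rx": 0,"ry": 0,"rz": -1}
    - {"tx": 0,"ty": 0.9,"tz": 0,"rx": 0,"ry": 0,"rz": -1}
    - {"tx": 0,"ty": 0.9,"tz": 0,"rx": 0,"ry": 0,"rz": -1}
    - {"tx": 0,"ty": 0.7,"tz": 0,"rx": 0,"ry": 0,"rz": -0.3}
    - {"tx": 0,"ty": 0,"tz": 0,"rx": 0,"ry": 0,"rz": 0}

```text
time: 6.22
tool_pos: [0.5177, 0.0272, 0.1712]
orientation: [3.139, -0.016, -3.004]
ft_force: [0.0, -0.8, -1.5]
grip_width: 0.545
```

```bash
python3 go.py 0.5335 0.0925 0.16 187.27
```

```text
t 6.22 p [0.5177 0.0272 0.1712] yaw -172.1 F [ 0.05 -0.78 -1.46] g 0.545
shift units [-0.62   1.562  0.275] turn units [ 0.03  -0.223  0.151]
```

Call:
send_rows:
  series:
    - {"tx": -0.3,"ty": 0.8,"tz": 0,"rx": 0.03,"ry": -0.22,"rz": 0.15}
    - {"tx": -0.3,"ty": 0.75,"tz": 0,"rx": 0,"ry": 0,"rz": 0}
    - {"tx": 0,"ty": 0,"tz": 0,"rx": 0,"ry": 0,"rz": 0}

```text
time: 6.6
tool_pos: [0.5319, 0.0916, 0.1688]
orientation: [-3.14, -0.004, -3.017]
ft_force: [0.8, -0.8, -2.4]
grip_width: 0.541
```

```bash
python3 go.py 0.5335 0.0925 0.16 187.27
```

```text
t 6.6 p [0.5319 0.0916 0.1688] yaw -172.9 F [ 0.78 -0.76 -2.39] g 0.541
shift units [-0.043  0.017  0.219] turn units [-0.018 -0.057 -0.03 ]
```

Small correction and hold, then check the pose in pictures before descending.

Call:
send_rows:
  series:
    - {"tx": -0.04,"ty": 0.03,"tz": 0.2,"rx": 0,"ry": -0.06,"rz": 0}
    - {"tx": 0,"ty": 0,"tz": 0,"rx": 0,"ry": 0,"rz": 0}

```text
time: 6.85
tool_pos: [0.5323, 0.0914, 0.159]
orientation: [-3.14, -0.002, -3.018]
ft_force: [0.4, 0.3, -2.0]
grip_width: 0.542
```

```bash
python3 go.py 0.5335 0.0925 0.16 187.27; python3 - <<'E'
from h import *
for n in ("side","top"):
    f=bot.grab_frame(n)[:,:,::-1].copy(); cv2.imwrite(f"pics/{n}1.png",f)
crop("pics/side1.png","pics/d1.png",230,190,140,120,5)
crop("pics/top1.png","pics/d2.png",250,140,140,150,4)
E
```

```text
t 6.85 p [0.5323 0.0914 0.159 ] yaw -172.9 F [ 0.39  0.34 -1.96] g 0.542
shift units [-0.033  0.025 -0.024] turn units [-0.029 -0.028 -0.048]
```

View pics/d1.png

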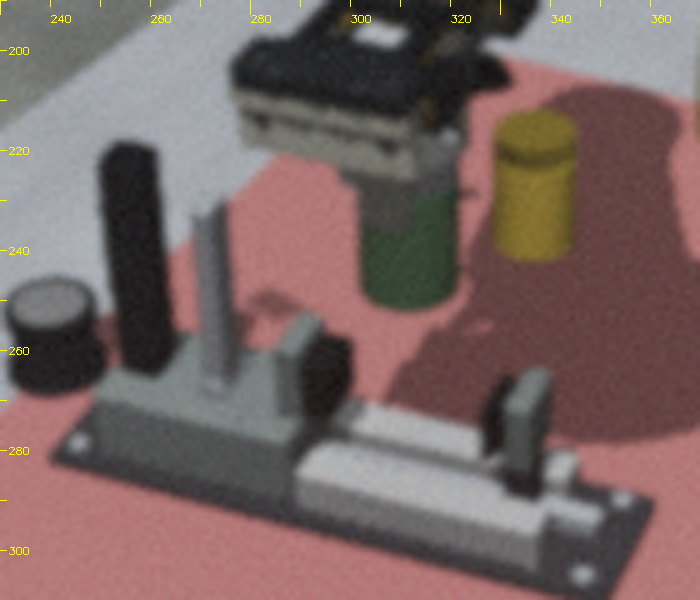

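View pics/d2.png

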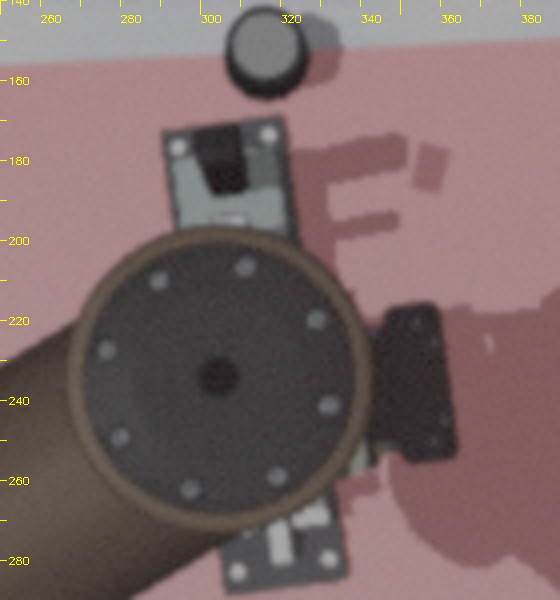

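```bash
python3 - <<'E'
from h import *
from clampfit import *
o=bot.get_obs();p=o["tool_pos"]
c=np.array([p[0],p[1],p[2]-.027])
th=np.linspace(0,2*np.pi,72)
f=cv2.imread("pics/side1.png")
pts=np.array([proj("side",c+[.024*np.cos(t),.024*np.sin(t),0]) for t in th])
print(pts.min(0),pts.max(0))
s=fit()[0].x
d=p[:2]-s[:2];a=s[2];print("clamp xy",d@[np.cos(a),np.sin(a)],d@[-np.sin(a),np.cos(a)])
crop("pics/side1.png","pics/d3.png",290,205,50,60,10)
E
```

```text
[302.39811483 240.47979212] [323.01038125 252.36128157]
clamp xy 0.053755574355792785 0.0009051097496323035
```

View pics/d3.png

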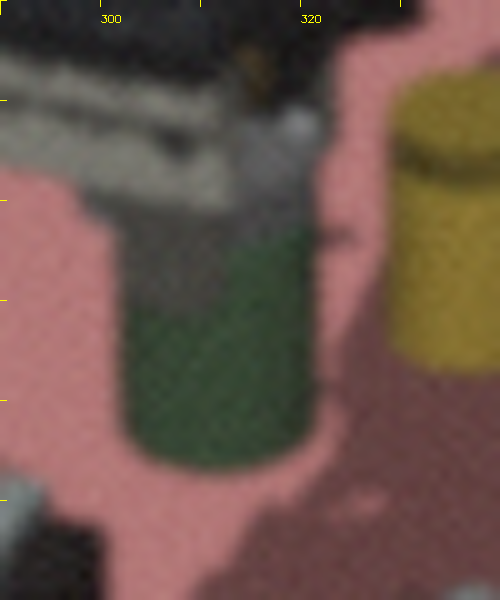

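Call:
send_rows:
  series:
    - {"tx": 0,"ty": 0.02,"tz": 0.6,"rx": 0,"ry": 0,"rz": 0}
    - {"tx": 0,"ty": 0,"tz": 0.7,"rx": 0,"ry": 0,"rz": 0}
    - {"tx": 0,"ty": 0,"tz": 0.6,"rx": 0,"ry": 0,"rz": 0}
    - {"tx": 0,"ty": 0,"tz": 0.3,"rx": 0,"ry": 0,"rz": 0}
    - {"tx": 0,"ty": 0,"tz": 0,"rx": 0,"ry": 0,"rz": 0}

```text
time: 7.58
tool_pos: [0.5344, 0.0904, 0.0718]
orientation: [-3.141, 0.003, -3.02]
ft_force: [0.0, 0.3, -1.5]
grip_width: 0.54
```

```bash
python3 go.py 0.5335 0.0925 0.058 187.27
```

```text
t 7.58 p [0.5344 0.0904 0.0718] yaw -173.1 F [ 0.03  0.35 -1.53] g 0.54
shift units [0.017 0.055 0.345] turn units [-0.013  0.05  -0.082]
```

Call:
send_rows:
  series:
    - {"tx": 0,"ty": 0.05,"tz": 0.2,"rx": 0,"ry": 0.05,"rz": 0}
    - {"tx": 0,"ty": 0,"tz": 0.1,"rx": 0,"ry": 0,"rz": 0}
    - {"tx": 0,"ty": 0,"tz": 0.02,"rx": 0,"ry": 0,"rz": 0}

```text
time: 7.95
tool_pos: [0.5357, 0.0931, 0.0603]
orientation: [3.142, 0.003, -3.02]
ft_force: [0.8, -0.2, -2.4]
grip_width: 0.543
```

```bash
python3 go.py 0.5335 0.0925 0.057 187.27
```

```text
t 7.95 p [0.5357 0.0931 0.0603] yaw -173.0 F [ 0.85 -0.16 -2.38] g 0.543
shift units [ 0.056 -0.008  0.082] turn units [ 0.001  0.044 -0.079]
```

Call:
send_rows:
  series:
    - {"tx": 0.04,"ty": 0,"tz": 0.05,"rx": 0,"ry": 0.04,"rz": 0}
    - {"tx": 0,"ty": 0,"tz": 0.03,"rx": 0,"ry": 0,"rz": 0}

```text
time: 8.2
tool_pos: [0.5343, 0.0931, 0.0574]
orientation: [3.141, 0.001, -3.02]
ft_force: [-0.1, -0.0, -1.8]
grip_width: 0.539
```

```bash
python3 go.py 0.5335 0.0925 0.057 187.27
```

```text
t 8.2 p [0.5343 0.0931 0.0574] yaw -173.0 F [-0.11 -0.03 -1.78] g 0.539
shift units [ 0.021 -0.012  0.01 ] turn units [ 0.006  0.014 -0.077]
```

Call:
send_rows:
  series:
    - {"tx": 0,"ty": 0,"tz": 0.03,"rx": 0,"ry": 0,"rz": 0}
    - {"tx": 0,"ty": 0,"tz": 0.02,"rx": 0,"ry": 0,"rz": 0}

```text
time: 8.45
tool_pos: [0.5355, 0.0934, 0.0567]
orientation: [3.141, 0.003, -3.019]
ft_force: [-1.3, -0.7, 6.9]
grip_width: 0.544
```

```bash
python3 go.py 0.5335 0.0925 0.057 187.27
```

```text
t 8.45 p [0.5355 0.0934 0.0567] yaw -173.0 F [-1.3  -0.7   6.93] g 0.544
shift units [ 0.052 -0.017 -0.007] turn units [ 0.006  0.049 -0.062]
```

Call:
send_rows:
  series:
    - {"tx": 0,"ty": 0,"tz": 0,"rx": 0,"ry": 0,"rz": 0}
    - {"tx": 0,"ty": 0,"tz": 0,"rx": 0,"ry": 0,"rz": 0}
    - {"tx": 0,"ty": 0,"tz": 0,"rx": 0,"ry": 0,"rz": 0}
    - {"tx": 0,"ty": 0,"tz": 0,"rx": 0,"ry": 0,"rz": 0}
    - {"tx": 0,"ty": 0,"tz": 0,"rx": 0,"ry": 0,"rz": 0}
  jaw: 0

```text
time: 9.07
tool_pos: [0.536, 0.0936, 0.0571]
orientation: [3.141, 0.005, -3.019]
ft_force: [0.1, -0.1, -0.2]
grip_width: 0.984
```

Call:
send_rows:
  series:
    - {"tx": 0,"ty": 0,"tz": -0.6,"rx": 0,"ry": 0,"rz": 0}
    - {"tx": 0,"ty": 0,"tz": -0.9,"rx": 0,"ry": 0,"rz": 0}
    - {"tx": 0,"ty": 0,"tz": -0.9,"rx": 0,"ry": 0,"rz": 0}
    - {"tx": 0,"ty": 0,"tz": -0.9,"rx": 0,"ry": 0,"rz": 0}
    - {"tx": 0,"ty": 0,"tz": -0.7,"rx": 0,"ry": 0,"rz": 0}
    - {"tx": 0,"ty": 0,"tz": 0,"rx": 0,"ry": 0,"rz": 0}

```text
time: 9.82
tool_pos: [0.5347, 0.093, 0.2214]
orientation: [-3.141, 0.002, -3.019]
ft_force: [0.4, -0.3, -0.8]
grip_width: 0.996
```

```bash
python3 - <<'E'
from h import *
for n in ("side","top"):
    f=bot.grab_frame(n)[:,:,::-1].copy(); cv2.imwrite(f"pics/{n}2.png",f)
crop("pics/side2.png","pics/e1.png",230,190,140,120,5)
from clampfit import *
s=fit()[0].x
# trigger contact target
for x in (.0,-.025,-.03,-.035): print(x,np.round(P((x,0,.144),s),4))
E
python3 go.py 0.6158 0.103 0.2 187.27
```

```text
0.0 [0.5861 0.0992 0.144 ]
-0.025 [0.6109 0.1024 0.144 ]
-0.03 [0.6158 0.103  0.144 ]
-0.035 [0.6208 0.1037 0.144 ]
t 9.93 p [0.5333 0.0926 0.2189] yaw -173.0 F [ 0.24  0.49 -0.53] g 1.001
shift units [-2.081  0.008  0.468] turn units [-0.013 -0.023 -0.07 ]
```

View pics/e1.png

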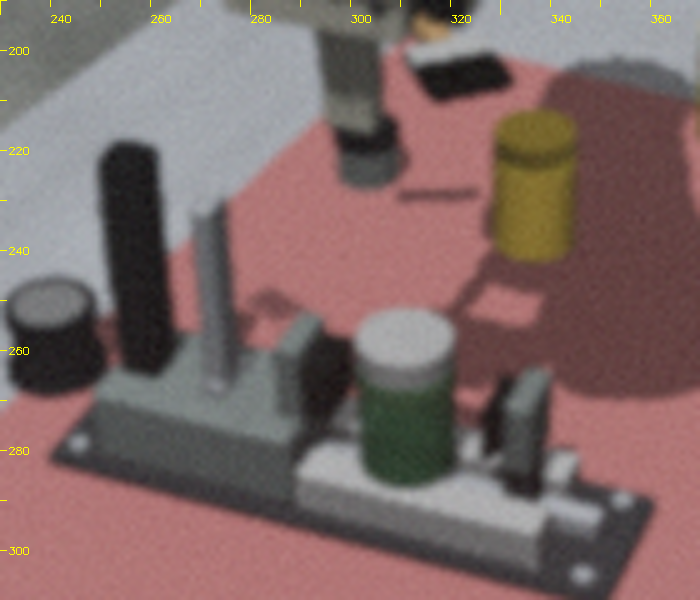

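Call:
send_rows:
  series:
    - {"tx": -0.6,"ty": 0,"tz": 0,"rx": 0,"ry": 0,"rz": 0}
    - {"tx": -0.6,"ty": 0,"tz": 0,"rx": 0,"ry": 0,"rz": 0}
    - {"tx": -0.6,"ty": 0,"tz": 0,"rx": 0,"ry": 0,"rz": 0}
    - {"tx": 0,"ty": 0,"tz": 0.5,"rx": 0,"ry": 0,"rz": -0.07}
    - {"tx": 0,"ty": 0,"tz": 0.7,"rx": 0,"ry": 0,"rz": 0}
    - {"tx": 0,"ty": 0,"tz": 0.5,"rx": 0,"ry": 0,"rz": 0}
    - {"tx": 0,"ty": 0,"tz": 0,"rx": 0,"ry": 0,"rz": 0}
  jaw: 255
  squeeze: 20

```text
time: 10.8
tool_pos: [0.6014, 0.0995, 0.1381]
orientation: [-3.137, -0.017, -3.015]
ft_force: [0.2, -0.2, 0.7]
grip_width: 0.267
```

```bash
cat > cl.py <<'E'
from h import *
import sys
a=3.26854; o=bot.get_obs();p=o["tool_pos"];d=p[:2]-[.58606,.09924];F=o["ft_force"]
ux=np.array([np.cos(a),np.sin(a)]);uy=np.array([-ux[1],ux[0]])
print("t %.2f clamp x %.1f y %.1f z %.1f mm  Fx %.1f Fy %.1f Fz %.1f"%(o["time"],1e3*d@ux,1e3*d@uy,1e3*p[2],F[:2]@ux,F[:2]@uy,F[2]),"rpy",np.degrees(o["orientation"]).round(2),"g %.3f"%o["grip_width"])
E
python3 cl.py;python3 go.py 0.6109 0.1024 0.143 187.27
```

```text
t 10.80 clamp x -15.2 y 1.6 z 138.1 mm  Fx -0.1 Fy 0.2 Fz 0.7 rpy [-179.75   -0.98 -172.77] g 0.267
t 10.8 p [0.6014 0.0995 0.1381] yaw -172.8 F [ 0.16 -0.23  0.68] g 0.267
shift units [-0.244  0.04  -0.127] turn units [-0.063 -0.245 -0.01 ]
```

Call:
send_rows:
  series:
    - {"tx": 0,"ty": 0.04,"tz": -0.12,"rx": -0.06,"ry": -0.24,"rz": 0}
    - {"tx": 0,"ty": 0,"tz": 0,"rx": 0,"ry": 0,"rz": 0}
    - {"tx": 0,"ty": 0,"tz": 0,"rx": 0,"ry": 0,"rz": 0}
    - {"tx": 0,"ty": 0,"tz": 0,"rx": 0,"ry": 0,"rz": 0}

```text
time: 11.3
tool_pos: [0.6021, 0.1016, 0.1454]
orientation: [3.141, 0.004, -3.015]
ft_force: [-0.4, -0.1, -0.4]
grip_width: 0.007
```

```bash
python3 cl.py;python3 go.py 0.6109 0.1024 0.143 187.27;  python3 - <<'E'
from h import *
f=bot.grab_frame("side")[:,:,::-1].copy()
crop(f,"pics/f1.png",230,180,140,120,5)
E
```

```text
t 11.30 clamp x -16.2 y -0.3 z 145.4 mm  Fx 0.4 Fy 0.1 Fz -0.4 rpy [ 179.97    0.2  -172.74] g 0.007
t 11.3 p [0.6021 0.1016 0.1454] yaw -172.7 F [-0.38 -0.13 -0.45] g 0.007
shift units [-0.221 -0.008  0.06 ] turn units [ 0.007  0.05  -0.004]
```

View pics/f1.png

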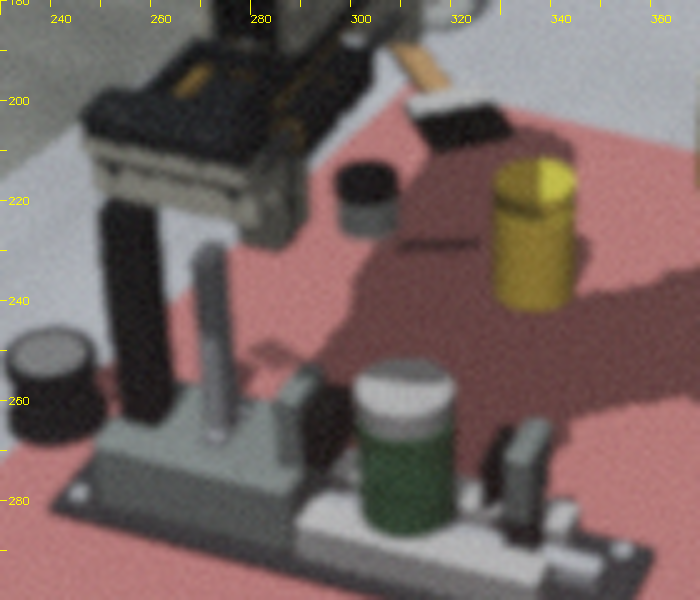

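Call:
send_rows:
  series:
    - {"tx": -0.25,"ty": 0,"tz": 0.03,"rx": 0,"ry": 0.04,"rz": 0}
    - {"tx": -0.1,"ty": 0,"tz": 0,"rx": 0,"ry": 0,"rz": 0}
    - {"tx": 0,"ty": 0,"tz": 0,"rx": 0,"ry": 0,"rz": 0}

```text
time: 11.72
tool_pos: [0.6174, 0.1036, 0.1442]
orientation: [3.141, 0.001, -3.015]
ft_force: [0.4, -0.5, -0.5]
grip_width: 0.003
```

```bash
python3 cl.py
```

```text
t 11.72 clamp x -31.7 y -0.3 z 144.2 mm  Fx -0.3 Fy 0.6 Fz -0.5 rpy [ 1.7997e+02  5.0000e-02 -1.7275e+02] g 0.003
```

Call:
send_rows:
  series:
    - {"tx": -0.06,"ty": 0,"tz": 0.02,"rx": 0,"ry": 0,"rz": 0}
    - {"tx": 0,"ty": 0,"tz": 0,"rx": 0,"ry": 0,"rz": 0}

```text
time: 11.98
tool_pos: [0.6199, 0.1038, 0.143]
orientation: [3.141, 0.0, -3.015]
ft_force: [-0.2, 0.3, 0.2]
grip_width: 0.004
```

```bash
python3 cl.py
```

```text
t 11.97 clamp x -34.1 y -0.3 z 143.0 mm  Fx 0.1 Fy -0.3 Fz 0.2 rpy [ 1.7998e+02  2.0000e-02 -1.7276e+02] g 0.004
```

Call:
send_rows:
  series:
    - {"tx": -0.06,"ty": 0,"tz": 0,"rx": 0,"ry": 0,"rz": 0}
    - {"tx": 0,"ty": 0,"tz": 0,"rx": 0,"ry": 0,"rz": 0}

```text
time: 12.22
tool_pos: [0.6223, 0.1041, 0.143]
orientation: [3.141, 0.0, -3.015]
ft_force: [-0.5, -0.3, 0.2]
grip_width: 0.003
```

```bash
python3 cl.py
```

```text
t 12.22 clamp x -36.5 y -0.2 z 143.0 mm  Fx 0.6 Fy 0.2 Fz 0.2 rpy [ 1.7998e+02  1.0000e-02 -1.7275e+02] g 0.003
```

Call:
send_rows:
  series:
    - {"tx": -0.1,"ty": 0,"tz": 0,"rx": 0,"ry": 0,"rz": 0}
    - {"tx": 0,"ty": 0,"tz": 0,"rx": 0,"ry": 0,"rz": 0}

```text
time: 12.48
tool_pos: [0.6265, 0.1047, 0.1432]
orientation: [3.141, 0.0, -3.015]
ft_force: [-0.2, -0.5, -0.0]
grip_width: 0.001
```

```bash
python3 cl.py
```

```text
t 12.47 clamp x -40.9 y -0.3 z 143.2 mm  Fx 0.2 Fy 0.4 Fz -0.0 rpy [ 1.7998e+02  3.0000e-02 -1.7275e+02] g 0.001
```

Call:
send_rows:
  series:
    - {"tx": -0.1,"ty": 0,"tz": 0,"rx": 0,"ry": 0,"rz": 0}
    - {"tx": 0,"ty": 0,"tz": 0,"rx": 0,"ry": 0,"rz": 0}

```text
time: 12.72
tool_pos: [0.6308, 0.1053, 0.1432]
orientation: [3.141, 0.001, -3.015]
ft_force: [-0.0, -0.1, 0.2]
grip_width: -0.001
```

```bash
python3 cl.py;  python3 - <<'E'
from h import *
f=bot.grab_frame("side")[:,:,::-1].copy()
crop(f,"pics/f2.png",230,180,140,120,5)
E
```

```text
t 12.72 clamp x -45.2 y -0.3 z 143.2 mm  Fx 0.1 Fy 0.1 Fz 0.2 rpy [ 1.7998e+02  3.0000e-02 -1.7275e+02] g -0.001
```

View pics/f2.png

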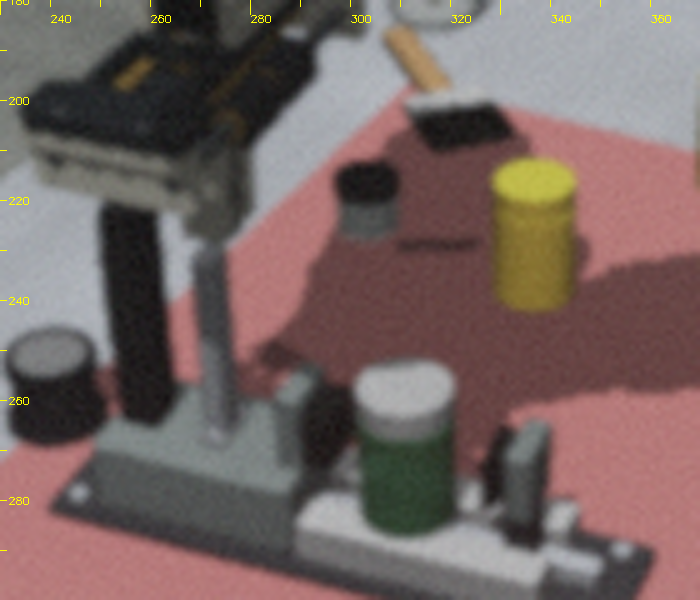

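```bash
python3 - <<'E'
from h import *
from clampfit import *
s=fit()[0].x
for p in ((-.0162,0,.1454),(-.0162,0,.165),(-.0452,0,.143),(-.0452,-.02,.143),(-.0452,0.02,.143),(-.0452,0,.165),(-.051,0,.158),(-.045,0,.05)): print(p,proj("side",P(p,s)).round(1))
m=bot.camera_model("side")["extrinsics"];print(-m[:3,:3].T@m[:3,3])
f=bot.grab_frame("side")[:,:,::-1].copy()
crop(f,"pics/f3.png",250,200,50,50,12)
f=bot.grab_frame("top")[:,:,::-1].copy()
crop(f,"pics/f4.png",250,150,100,100,6)
E
```

```text
(-0.0162, 0, 0.1454) [285.2 236. ]
(-0.0162, 0, 0.165) [284.7 229.1]
(-0.0452, 0, 0.143) [274.3 234.4]
(-0.0452, -0.02, 0.143) [270.4 238.8]
(-0.0452, 0.02, 0.143) [278.  230.1]
(-0.0452, 0, 0.165) [273.6 226.6]
(-0.051, 0, 0.158) [271.7 228.6]
(-0.045, 0, 0.05) [276.9 265.4]
[0.0825893  0.83591664 0.74561798]
```

View pics/f3.png

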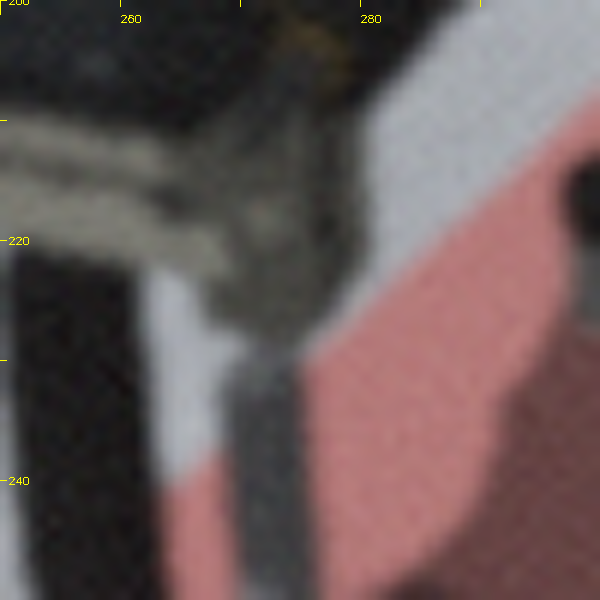

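View pics/f4.png

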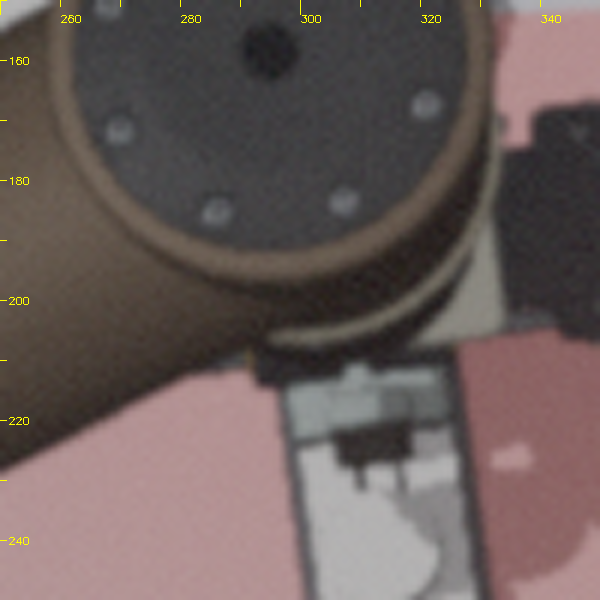

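```bash
python3 - <<'E'
from h import *
from clampfit import *
s=fit()[0].x
for y in (-.0965,-.05,-.03,-.02,0,.0965):
  for z in (.165,.19,.209,.22,.25):
    print(y,z,[proj("side",P((x,y,z),s)).round(0) for x in (-.084,-.045,-.006)])
E
```

```text
-0.0965 0.165 [array([238., 245.]), array([254., 249.]), array([269., 253.])]
-0.0965 0.19 [array([237., 236.]), array([253., 239.]), array([269., 243.])]
-0.0965 0.209 [array([236., 229.]), array([252., 232.]), array([268., 236.])]
-0.0965 0.22 [array([235., 224.]), array([251., 228.]), array([268., 231.])]
-0.0965 0.25 [array([234., 212.]), array([250., 216.]), array([266., 219.])]
-0.05 0.165 [array([249., 234.]), array([264., 238.]), array([279., 241.])]
-0.05 0.19 [array([248., 225.]), array([263., 229.]), array([278., 232.])]
-0.05 0.209 [array([247., 218.]), array([262., 221.]), array([278., 225.])]
-0.05 0.22 [array([246., 214.]), array([262., 217.]), array([277., 220.])]
-0.05 0.25 [array([245., 202.]), array([260., 205.]), array([277., 209.])]
-0.03 0.165 [array([253., 230.]), array([268., 233.]), array([283., 237.])]
-0.03 0.19 [array([252., 221.]), array([267., 224.]), array([282., 227.])]
-0.03 0.209 [array([251., 214.]), array([266., 217.]), array([282., 220.])]
-0.03 0.22 [array([251., 210.]), array([266., 213.]), array([282., 216.])]
-0.03 0.25 [array([249., 198.]), a
[... 456 characters left out ...]
74., 227.]), array([289., 230.])]
0 0.19 [array([258., 214.]), array([273., 218.]), array([288., 221.])]
0 0.209 [array([257., 208.]), array([272., 211.]), array([288., 214.])]
0 0.22 [array([257., 203.]), array([272., 206.]), array([287., 210.])]
0 0.25 [array([256., 192.]), array([271., 195.]), array([287., 198.])]
0.0965 0.165 [array([277., 205.]), array([291., 207.]), array([305., 210.])]
0.0965 0.19 [array([277., 196.]), array([291., 199.]), array([305., 201.])]
0.0965 0.209 [array([276., 189.]), array([290., 192.]), array([305., 195.])]
0.0965 0.22 [array([276., 185.]), array([290., 188.]), array([305., 191.])]
0.0965 0.25 [array([275., 174.]), array([289., 177.]), array([304., 179.])]
```

View pics/side2.png

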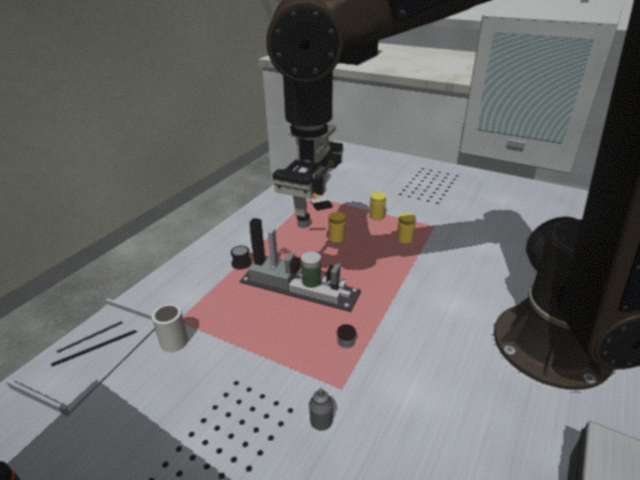

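Call:
send_rows:
  series:
    - {"tx": 0.5,"ty": 0,"tz": 0,"rx": 0,"ry": 0,"rz": 0}
    - {"tx": 0.1,"ty": 0,"tz": 0.2,"rx": 0,"ry": 0,"rz": 0}
    - {"tx": 0,"ty": 0,"tz": 0.25,"rx": 0,"ry": 0,"rz": 0}
    - {"tx": 0,"ty": 0,"tz": 0,"rx": 0,"ry": 0,"rz": 0}

```text
time: 13.38
tool_pos: [0.6066, 0.1022, 0.1237]
orientation: [3.141, 0.0, -3.015]
ft_force: [0.9, 1.0, 0.2]
grip_width: 0.004
```

```bash
python3 cl.py;  python3 - <<'E'
from h import *
f=bot.grab_frame("side")[:,:,::-1].copy()
crop(f,"pics/f5.png",230,190,100,80,8)
E
```

```text
t 13.38 clamp x -20.7 y -0.3 z 123.7 mm  Fx -1.0 Fy -0.9 Fz 0.2 rpy [ 1.7998e+02  2.0000e-02 -1.7274e+02] g 0.004
```

View pics/f5.png

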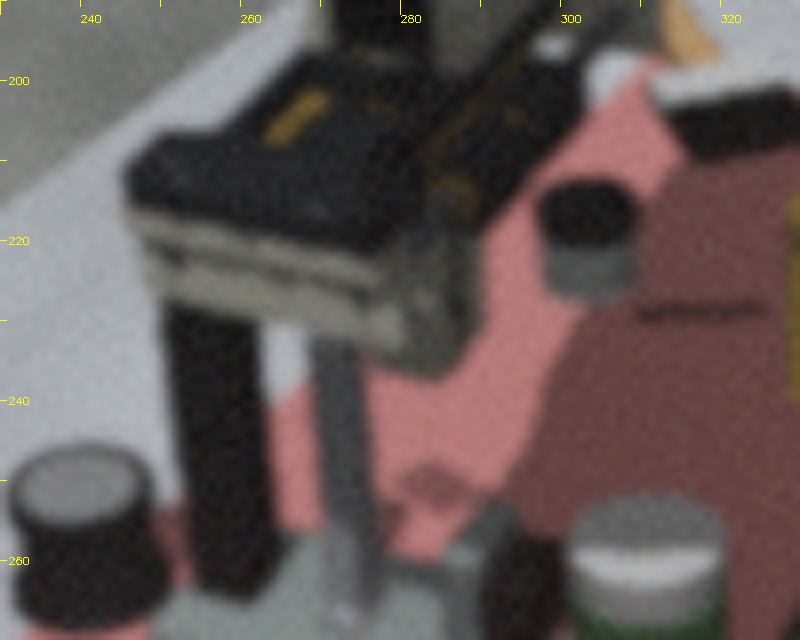

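Call:
send_rows:
  series:
    - {"tx": -0.25,"ty": 0,"tz": 0,"rx": 0,"ry": 0,"rz": 0}
    - {"tx": 0,"ty": 0,"tz": 0,"rx": 0,"ry": 0,"rz": 0}

```text
time: 13.68
tool_pos: [0.6185, 0.1038, 0.1244]
orientation: [3.141, 0.002, -3.015]
ft_force: [0.2, 0.3, -0.4]
grip_width: 0.009
```

```bash
python3 cl.py
```

```text
t 13.68 clamp x -32.7 y -0.4 z 124.4 mm  Fx -0.2 Fy -0.2 Fz -0.4 rpy [ 1.7999e+02  9.0000e-02 -1.7273e+02] g 0.009
```

Call:
send_rows:
  series:
    - {"tx": -0.07,"ty": 0,"tz": 0,"rx": 0,"ry": 0,"rz": 0}
    - {"tx": 0,"ty": 0,"tz": 0,"rx": 0,"ry": 0,"rz": 0}

```text
time: 13.92
tool_pos: [0.6207, 0.1039, 0.1242]
orientation: [-3.142, -0.0, -3.015]
ft_force: [-3.2, 0.4, 2.5]
grip_width: 0.001
```

```bash
python3 cl.py
```

```text
t 13.93 clamp x -34.9 y -0.3 z 124.2 mm  Fx 3.1 Fy -0.8 Fz 2.5 rpy [-1.8000e+02 -2.0000e-02 -1.7274e+02] g 0.001
```

Call:
send_rows:
  series:
    - {"tx": -0.07,"ty": 0,"tz": 0,"rx": 0,"ry": 0,"rz": 0}
    - {"tx": 0,"ty": 0,"tz": 0,"rx": 0,"ry": 0,"rz": 0}

```text
time: 14.18
tool_pos: [0.6218, 0.104, 0.1243]
orientation: [-3.142, -0.003, -3.015]
ft_force: [-0.5, 0.4, -0.7]
grip_width: 0.006
```

```bash
python3 cl.py
```

```text
t 14.18 clamp x -36.1 y -0.2 z 124.3 mm  Fx 0.4 Fy -0.4 Fz -0.7 rpy [-1.8000e+02 -1.7000e-01 -1.7275e+02] g 0.006
```

Call:
send_rows:
  series:
    - {"tx": -0.1,"ty": 0,"tz": 0,"rx": 0,"ry": 0,"rz": 0}
    - {"tx": -0.1,"ty": 0,"tz": 0,"rx": 0,"ry": 0,"rz": 0}

```text
time: 14.42
tool_pos: [0.6273, 0.1047, 0.1242]
orientation: [-3.141, -0.007, -3.015]
ft_force: [-7.1, 1.1, 5.8]
grip_width: 0.007
```

```bash
python3 cl.py
```

```text
t 14.43 clamp x -41.6 y -0.1 z 124.2 mm  Fx 6.9 Fy -2.0 Fz 5.8 rpy [-179.99   -0.43 -172.76] g 0.007
```

Call:
send_rows:
  series:
    - {"tx": -0.1,"ty": 0,"tz": 0,"rx": 0,"ry": 0,"rz": 0}

```text
time: 14.55
tool_pos: [0.6299, 0.105, 0.1242]
orientation: [-3.141, -0.01, -3.015]
ft_force: [-8.5, 1.5, 6.1]
grip_width: 0.005
```

```bash
python3 cl.py
```

```text
t 14.55 clamp x -44.3 y -0.1 z 124.2 mm  Fx 8.2 Fy -2.5 Fz 6.1 rpy [-179.98   -0.57 -172.75] g 0.005
```

Call:
send_rows:
  series:
    - {"tx": -0.1,"ty": 0,"tz": 0,"rx": 0,"ry": 0,"rz": 0}

```text
time: 14.68
tool_pos: [0.6326, 0.1053, 0.1241]
orientation: [-3.141, -0.013, -3.015]
ft_force: [-8.0, 1.0, 4.6]
grip_width: 0.007
```

```bash
python3 cl.py
```

```text
t 14.68 clamp x -46.9 y -0.2 z 124.1 mm  Fx 7.8 Fy -2.0 Fz 4.6 rpy [-179.98   -0.72 -172.75] g 0.007
```

Call:
send_rows:
  series:
    - {"tx": -0.1,"ty": 0,"tz": 0,"rx": 0,"ry": -0.06,"rz": 0}
    - {"tx": -0.1,"ty": 0,"tz": 0,"rx": 0,"ry": -0.06,"rz": 0}

```text
time: 14.92
tool_pos: [0.6375, 0.106, 0.1237]
orientation: [-3.141, -0.01, -3.015]
ft_force: [-6.1, 1.0, 3.5]
grip_width: 0.005
```

```bash
python3 cl.py
```

```text
t 14.93 clamp x -51.9 y -0.2 z 123.7 mm  Fx 6.0 Fy -1.8 Fz 3.5 rpy [-179.97   -0.56 -172.76] g 0.005
```

Call:
send_rows:
  series:
    - {"tx": -0.1,"ty": 0,"tz": 0,"rx": 0,"ry": -0.06,"rz": 0}

```text
time: 15.05
tool_pos: [0.6398, 0.1063, 0.1235]
orientation: [-3.141, -0.009, -3.015]
ft_force: [-9.4, 0.9, 5.4]
grip_width: 0.005
```

```bash
python3 cl.py;  python3 - <<'E'
from h import *
f=bot.grab_frame("side")[:,:,::-1].copy()
crop(f,"pics/f6.png",230,200,130,110,6)
E
```

```text
t 15.05 clamp x -54.2 y -0.2 z 123.5 mm  Fx 9.2 Fy -2.1 Fz 5.4 rpy [-179.96   -0.5  -172.76] g 0.005
```

View pics/f6.png

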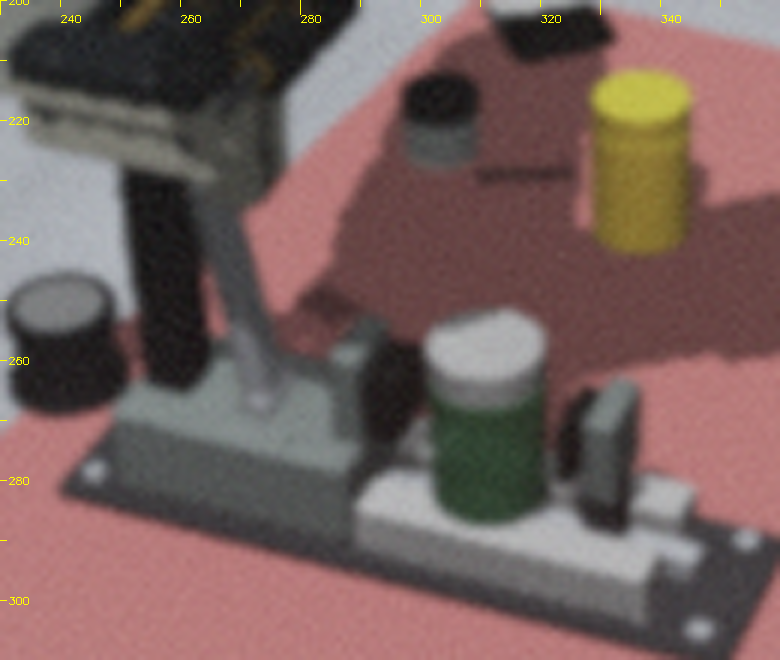

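Call:
send_rows:
  series:
    - {"tx": 0.2,"ty": 0,"tz": 0,"rx": 0,"ry": -0.08,"rz": 0}
    - {"tx": 0.25,"ty": 0,"tz": 0,"rx": 0,"ry": -0.04,"rz": 0}
    - {"tx": 0.15,"ty": 0,"tz": 0,"rx": 0,"ry": 0,"rz": 0}

```text
time: 15.48
tool_pos: [0.6161, 0.1033, 0.1236]
orientation: [-3.141, 0.003, -3.015]
ft_force: [0.2, 0.4, 0.5]
grip_width: 0.003
```

```bash
python3 cl.py;  python3 - <<'E'
from h import *
f=bot.grab_frame("side")[:,:,::-1].copy()
crop(f,"pics/f7.png",230,200,130,110,6)
E
```

```text
t 15.47 clamp x -30.3 y -0.2 z 123.6 mm  Fx -0.3 Fy -0.4 Fz 0.5 rpy [-1.7997e+02  1.6000e-01 -1.7277e+02] g 0.003
```

View pics/f7.png

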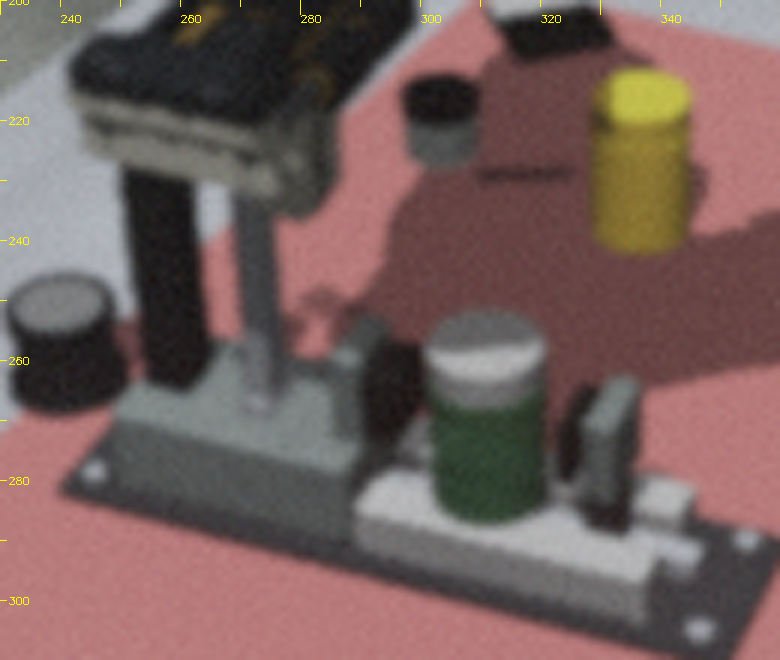

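Call:
send_rows:
  series:
    - {"tx": -0.1,"ty": 0,"tz": 0,"rx": 0,"ry": 0,"rz": 0}
    - {"tx": -0.1,"ty": 0,"tz": 0,"rx": 0,"ry": -0.04,"rz": 0}
    - {"tx": -0.1,"ty": 0,"tz": 0,"rx": 0,"ry": -0.04,"rz": 0}
    - {"tx": -0.1,"ty": 0,"tz": 0,"rx": 0,"ry": -0.04,"rz": 0}
    - {"tx": -0.1,"ty": 0,"tz": 0,"rx": 0,"ry": -0.04,"rz": 0}
    - {"tx": -0.1,"ty": 0,"tz": 0,"rx": 0,"ry": -0.04,"rz": 0}

```text
time: 16.27
tool_pos: [0.6339, 0.1054, 0.1238]
orientation: [-3.14, 0.004, -3.016]
ft_force: [-8.7, 0.4, 5.6]
grip_width: 0.006
```

```bash
python3 cl.py
```

```text
t 16.27 clamp x -48.3 y -0.1 z 123.8 mm  Fx 8.6 Fy -1.5 Fz 5.6 rpy [-179.92    0.21 -172.78] g 0.006
```

Call:
send_rows:
  series:
    - {"tx": -0.1,"ty": 0,"tz": 0,"rx": 0,"ry": -0.05,"rz": 0}
    - {"tx": -0.1,"ty": 0,"tz": 0,"rx": 0,"ry": -0.05,"rz": 0}

```text
time: 16.52
tool_pos: [0.639, 0.1061, 0.1233]
orientation: [-3.14, 0.004, -3.016]
ft_force: [-9.0, 1.1, 5.9]
grip_width: 0.009
```

```bash
python3 cl.py
```

```text
t 16.52 clamp x -53.4 y -0.1 z 123.3 mm  Fx 8.8 Fy -2.2 Fz 5.9 rpy [-179.89    0.22 -172.8 ] g 0.009
```

Call:
send_rows:
  series:
    - {"tx": -0.06,"ty": 0,"tz": 0,"rx": 0,"ry": -0.02,"rz": 0}

```text
time: 16.65
tool_pos: [0.64, 0.1062, 0.1232]
orientation: [-3.139, 0.002, -3.016]
ft_force: [-8.8, 1.4, 6.4]
grip_width: 0.008
```

```bash
python3 cl.py
```

```text
t 16.65 clamp x -54.4 y -0.1 z 123.2 mm  Fx 8.6 Fy -2.5 Fz 6.4 rpy [-1.7987e+02  1.0000e-01 -1.7280e+02] g 0.008
```

Call:
send_rows:
  series:
    - {"tx": 0.2,"ty": 0,"tz": 0,"rx": 0,"ry": 0,"rz": 0}
    - {"tx": 0.25,"ty": 0,"tz": 0,"rx": 0,"ry": 0,"rz": 0}
    - {"tx": 0.15,"ty": 0,"tz": 0,"rx": 0.02,"ry": 0,"rz": 0}

```text
time: 17.02
tool_pos: [0.616, 0.1031, 0.1227]
orientation: [-3.138, 0.002, -3.016]
ft_force: [0.8, -0.4, 0.1]
grip_width: 0.002
```

```bash
python3 cl.py;  python3 - <<'E'
from h import *
f=bot.grab_frame("side")[:,:,::-1].copy()
crop(f,"pics/f8.png",230,200,130,110,6)
E
```

```text
t 17.02 clamp x -30.2 y -0.0 z 122.7 mm  Fx -0.7 Fy 0.5 Fz 0.1 rpy [-1.7978e+02  1.3000e-01 -1.7283e+02] g 0.002
```

View pics/f8.png

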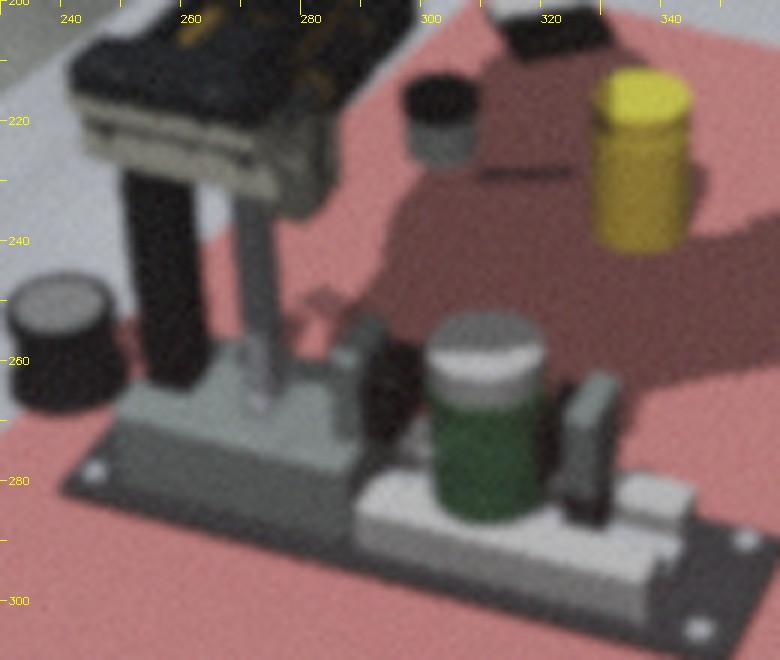

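Call:
send_rows:
  series:
    - {"tx": -0.1,"ty": 0,"tz": -0.01,"rx": -0.01,"ry": 0,"rz": 0.02}
    - {"tx": -0.1,"ty": 0,"tz": 0,"rx": -0.01,"ry": -0.03,"rz": 0}
    - {"tx": -0.1,"ty": 0,"tz": 0,"rx": -0.01,"ry": -0.04,"rz": 0}
    - {"tx": -0.1,"ty": 0,"tz": 0,"rx": -0.01,"ry": -0.04,"rz": 0}

```text
time: 17.58
tool_pos: [0.6278, 0.1045, 0.1234]
orientation: [-3.14, 0.002, -3.018]
ft_force: [-7.7, 1.5, 6.4]
grip_width: 0.002
```

```bash
python3 cl.py
```

```text
t 17.57 clamp x -42.1 y 0.0 z 123.4 mm  Fx 7.4 Fy -2.5 Fz 6.4 rpy [-1.7992e+02  1.1000e-01 -1.7291e+02] g 0.002
```

Call:
send_rows:
  series:
    - {"tx": -0.1,"ty": 0,"tz": 0,"rx": -0.01,"ry": -0.04,"rz": 0}

```text
time: 17.7
tool_pos: [0.6303, 0.1049, 0.1233]
orientation: [-3.141, 0.001, -3.018]
ft_force: [-8.5, 1.8, 7.4]
grip_width: 0.008
```

```bash
python3 cl.py
```

```text
t 17.70 clamp x -44.6 y 0.0 z 123.3 mm  Fx 8.2 Fy -2.9 Fz 7.4 rpy [-1.7995e+02  8.0000e-02 -1.7292e+02] g 0.008
```

Call:
send_rows:
  series:
    - {"tx": -0.1,"ty": 0,"tz": 0,"rx": -0.01,"ry": -0.04,"rz": 0}

```text
time: 17.82
tool_pos: [0.6327, 0.1052, 0.1232]
orientation: [-3.141, 0.001, -3.018]
ft_force: [-7.5, 0.8, 5.7]
grip_width: 0.01
```

```bash
python3 cl.py
```

```text
t 17.82 clamp x -47.0 y -0.0 z 123.2 mm  Fx 7.3 Fy -1.7 Fz 5.7 rpy [-1.7999e+02  5.0000e-02 -1.7292e+02] g 0.010
```

Call:
send_rows:
  series:
    - {"tx": -0.1,"ty": 0,"tz": 0,"rx": 0,"ry": -0.04,"rz": 0}

```text
time: 17.95
tool_pos: [0.635, 0.1056, 0.1231]
orientation: [-3.141, -0.0, -3.018]
ft_force: [-10.3, 1.5, 7.6]
grip_width: 0.008
```

```bash
python3 cl.py
```

```text
t 17.95 clamp x -49.4 y -0.1 z 123.1 mm  Fx 10.1 Fy -2.8 Fz 7.6 rpy [-179.98   -0.   -172.93] g 0.008
```

Call:
send_rows:
  series:
    - {"tx": -0.08,"ty": 0,"tz": 0,"rx": 0,"ry": -0.04,"rz": 0}

```text
time: 18.08
tool_pos: [0.6366, 0.1057, 0.1229]
orientation: [-3.141, -0.001, -3.018]
ft_force: [-10.4, 1.9, 7.2]
grip_width: 0.006
```

```bash
python3 cl.py
```

```text
t 18.07 clamp x -50.9 y -0.1 z 122.9 mm  Fx 10.1 Fy -3.2 Fz 7.2 rpy [-1.7997e+02 -5.0000e-02 -1.7293e+02] g 0.006
```

Call:
send_rows:
  series:
    - {"tx": -0.08,"ty": 0,"tz": 0,"rx": 0,"ry": -0.04,"rz": 0}

```text
time: 18.2
tool_pos: [0.638, 0.1059, 0.1228]
orientation: [-3.141, -0.002, -3.018]
ft_force: [-10.4, 1.2, 6.9]
grip_width: 0.01
```

```bash
python3 cl.py;  python3 - <<'E'
from h import *
f=bot.grab_frame("side")[:,:,::-1].copy()
crop(f,"pics/f9.png",230,200,130,110,6)
E
python3 cl.py
```

```text
t 18.20 clamp x -52.4 y -0.1 z 122.8 mm  Fx 10.2 Fy -2.5 Fz 6.9 rpy [-1.7996e+02 -1.0000e-01 -1.7294e+02] g 0.010
t 18.25 clamp x -52.7 y -0.1 z 122.8 mm  Fx 7.9 Fy -1.6 Fz 5.2 rpy [-1.7995e+02 -9.0000e-02 -1.7293e+02] g 0.004
```

View pics/f9.png

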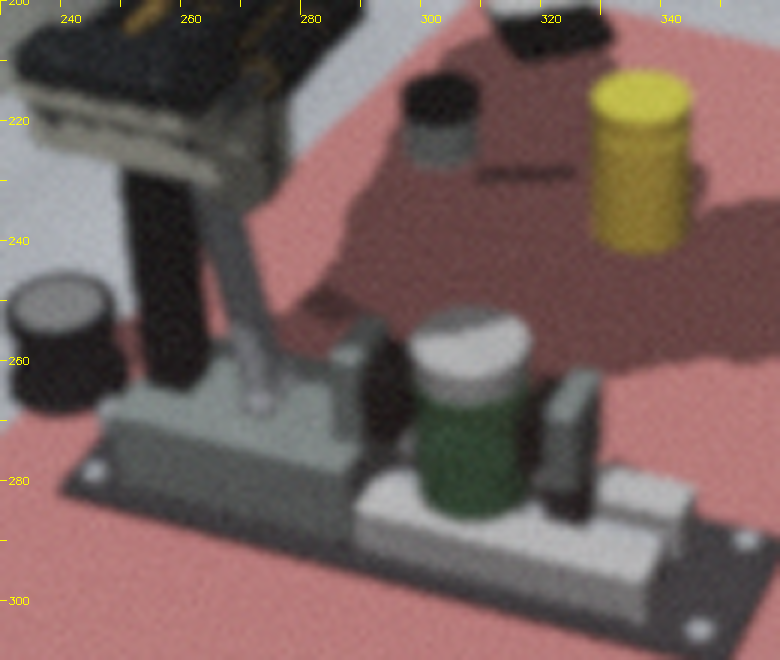

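Call:
send_rows:
  series:
    - {"tx": -0.08,"ty": 0,"tz": 0,"rx": 0,"ry": -0.03,"rz": 0}

```text
time: 18.38
tool_pos: [0.6396, 0.1061, 0.1226]
orientation: [-3.141, -0.003, -3.018]
ft_force: [-10.5, 1.2, 7.0]
grip_width: 0.003
```

```bash
python3 cl.py
```

```text
t 18.38 clamp x -54.0 y -0.1 z 122.6 mm  Fx 10.2 Fy -2.5 Fz 7.0 rpy [-179.94   -0.2  -172.94] g 0.003
```

Call:
send_rows:
  series:
    - {"tx": 0.2,"ty": 0,"tz": 0,"rx": 0,"ry": 0,"rz": 0}
    - {"tx": 0.25,"ty": 0,"tz": 0,"rx": 0,"ry": 0,"rz": 0}
    - {"tx": 0.15,"ty": 0,"tz": 0,"rx": 0,"ry": 0,"rz": 0}

```text
time: 18.75
tool_pos: [0.6156, 0.1031, 0.1224]
orientation: [-3.141, -0.003, -3.019]
ft_force: [-0.2, 0.4, -0.9]
grip_width: 0.005
```

```bash
python3 cl.py
```

```text
t 18.75 clamp x -29.8 y -0.1 z 122.4 mm  Fx 0.1 Fy -0.4 Fz -0.9 rpy [-1.7994e+02 -1.6000e-01 -1.7296e+02] g 0.005
```

Call:
send_rows:
  series:
    - {"tx": -0.1,"ty": 0,"tz": 0,"rx": 0,"ry": 0,"rz": 0}
    - {"tx": -0.1,"ty": 0,"tz": 0,"rx": 0,"ry": -0.03,"rz": 0}
    - {"tx": -0.06,"ty": 0,"tz": 0,"rx": 0,"ry": -0.03,"rz": 0}

```text
time: 19.12
tool_pos: [0.6233, 0.104, 0.1226]
orientation: [-3.14, -0.004, -3.019]
ft_force: [-9.7, 1.9, 8.0]
grip_width: 0.004
```

```bash
python3 cl.py
```

```text
t 19.12 clamp x -37.5 y -0.0 z 122.6 mm  Fx 9.4 Fy -3.1 Fz 8.0 rpy [-179.92   -0.21 -172.95] g 0.004
```

Call:
send_rows:
  series:
    - {"tx": -0.06,"ty": 0,"tz": 0,"rx": 0,"ry": -0.04,"rz": 0}

```text
time: 19.25
tool_pos: [0.6245, 0.1041, 0.1226]
orientation: [-3.14, -0.004, -3.019]
ft_force: [-8.5, 0.8, 7.0]
grip_width: 0.005
```

```bash
python3 cl.py
```

```text
t 19.25 clamp x -38.8 y 0.0 z 122.6 mm  Fx 8.3 Fy -1.9 Fz 7.0 rpy [-179.91   -0.2  -172.95] g 0.005
```

Call:
send_rows:
  series:
    - {"tx": -0.06,"ty": 0,"tz": 0,"rx": 0,"ry": -0.04,"rz": 0}

```text
time: 19.38
tool_pos: [0.6254, 0.1042, 0.1226]
orientation: [-3.14, -0.004, -3.019]
ft_force: [-9.0, 2.1, 6.6]
grip_width: 0.007
```

```bash
python3 cl.py
```

```text
t 19.38 clamp x -39.7 y 0.0 z 122.6 mm  Fx 8.7 Fy -3.2 Fz 6.6 rpy [-179.89   -0.22 -172.95] g 0.007
```

Call:
send_rows:
  series:
    - {"tx": -0.06,"ty": 0,"tz": 0,"rx": 0,"ry": -0.04,"rz": 0}

```text
time: 19.5
tool_pos: [0.6264, 0.1043, 0.1226]
orientation: [-3.139, -0.004, -3.019]
ft_force: [-9.2, 2.0, 7.8]
grip_width: -0.001
```

```bash
python3 cl.py
```

```text
t 19.50 clamp x -40.6 y 0.1 z 122.6 mm  Fx 8.9 Fy -3.2 Fz 7.8 rpy [-179.88   -0.24 -172.96] g -0.001
```

Call:
send_rows:
  series:
    - {"tx": -0.06,"ty": 0,"tz": 0,"rx": 0,"ry": -0.04,"rz": 0}

```text
time: 19.62
tool_pos: [0.6273, 0.1045, 0.1226]
orientation: [-3.139, -0.004, -3.019]
ft_force: [-8.2, 1.4, 5.6]
grip_width: 0.006
```

```bash
python3 cl.py
```

```text
t 19.62 clamp x -41.6 y 0.0 z 122.6 mm  Fx 8.0 Fy -2.5 Fz 5.6 rpy [-179.87   -0.26 -172.96] g 0.006
```

Call:
send_rows:
  series:
    - {"tx": -0.07,"ty": 0,"tz": 0,"rx": -0.02,"ry": -0.05,"rz": 0.01}

```text
time: 19.75
tool_pos: [0.6285, 0.1046, 0.1226]
orientation: [-3.14, -0.004, -3.019]
ft_force: [-10.4, 1.1, 7.4]
grip_width: 0.005
```

```bash
python3 cl.py
```

```text
t 19.75 clamp x -42.8 y 0.0 z 122.6 mm  Fx 10.2 Fy -2.4 Fz 7.4 rpy [-179.93   -0.25 -173.  ] g 0.005
```

Call:
send_rows:
  series:
    - {"tx": -0.07,"ty": 0,"tz": 0,"rx": -0.02,"ry": -0.05,"rz": 0.01}

```text
time: 19.88
tool_pos: [0.6295, 0.1048, 0.1225]
orientation: [-3.142, -0.005, -3.02]
ft_force: [-10.8, 1.4, 8.9]
grip_width: 0.006
```

```bash
python3 cl.py
```

```text
t 19.88 clamp x -43.8 y -0.0 z 122.5 mm  Fx 10.6 Fy -2.7 Fz 8.9 rpy [-180.     -0.27 -173.04] g 0.006
```

Call:
send_rows:
  series:
    - {"tx": -0.07,"ty": 0,"tz": 0,"rx": -0.02,"ry": -0.05,"rz": 0.01}

```text
time: 20.0
tool_pos: [0.63, 0.1049, 0.1225]
orientation: [3.14, -0.006, -3.021]
ft_force: [-12.5, 1.4, 9.4]
grip_width: 0.005
```

```bash
python3 cl.py
```

```text
t 20.00 clamp x -44.3 y -0.0 z 122.5 mm  Fx 12.3 Fy -3.0 Fz 9.4 rpy [ 179.93   -0.33 -173.08] g 0.005
```

Call:
send_rows:
  series:
    - {"tx": -0.07,"ty": 0,"tz": 0,"rx": -0.02,"ry": -0.05,"rz": 0.01}

```text
time: 20.12
tool_pos: [0.6304, 0.105, 0.1225]
orientation: [3.139, -0.007, -3.021]
ft_force: [-13.5, 0.8, 9.2]
grip_width: 0.006
```

```bash
python3 cl.py;  python3 - <<'E'
from h import *
f=bot.grab_frame("side")[:,:,::-1].copy()
crop(f,"pics/f10.png",230,200,130,110,6)
E
python3 cl.py
```

```text
t 20.12 clamp x -44.7 y -0.1 z 122.5 mm  Fx 13.3 Fy -2.5 Fz 9.2 rpy [ 179.86   -0.4  -173.12] g 0.006
t 20.18 clamp x -44.9 y -0.1 z 122.6 mm  Fx 10.9 Fy -2.4 Fz 7.9 rpy [ 179.86   -0.38 -173.12] g 0.006
```

View pics/f10.png

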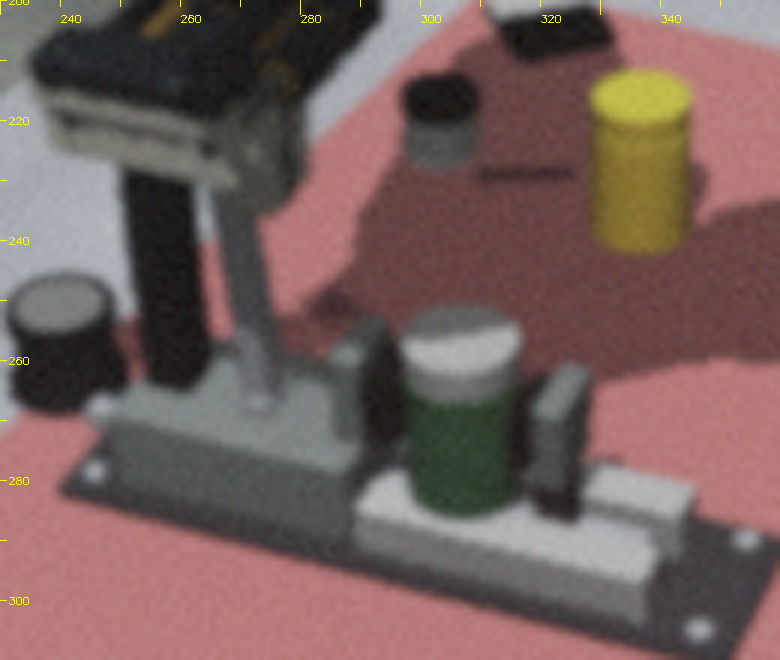

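Call:
send_rows:
  series:
    - {"tx": -0.08,"ty": 0,"tz": 0,"rx": 0.02,"ry": -0.06,"rz": -0.01}

```text
time: 20.3
tool_pos: [0.6311, 0.105, 0.1225]
orientation: [3.141, -0.008, -3.021]
ft_force: [-15.5, 2.1, 11.1]
grip_width: 0.006
```

```bash
python3 cl.py
```

```text
t 20.30 clamp x -45.4 y -0.1 z 122.5 mm  Fx 15.1 Fy -4.1 Fz 11.1 rpy [ 179.96   -0.44 -173.09] g 0.006
```

Call:
send_rows:
  series:
    - {"tx": -0.08,"ty": 0,"tz": 0,"rx": 0.02,"ry": -0.06,"rz": -0.01}

```text
time: 20.42
tool_pos: [0.6313, 0.105, 0.1225]
orientation: [-3.14, -0.009, -3.02]
ft_force: [-15.1, 1.4, 11.6]
grip_width: 0.008
```

```bash
python3 cl.py
```

```text
t 20.43 clamp x -45.6 y 0.1 z 122.5 mm  Fx 14.8 Fy -3.3 Fz 11.6 rpy [-179.93   -0.53 -173.05] g 0.008
```

Call:
send_rows:
  series:
    - {"tx": -0.08,"ty": 0,"tz": 0,"rx": 0.02,"ry": -0.06,"rz": -0.01}

```text
time: 20.55
tool_pos: [0.6314, 0.1049, 0.1225]
orientation: [-3.138, -0.011, -3.02]
ft_force: [-15.3, 1.5, 11.9]
grip_width: 0.006
```

```bash
python3 cl.py
```

```text
t 20.55 clamp x -45.7 y 0.1 z 122.5 mm  Fx 15.0 Fy -3.4 Fz 11.9 rpy [-179.82   -0.63 -173.01] g 0.006
```

Call:
send_rows:
  series:
    - {"tx": -0.1,"ty": 0,"tz": 0,"rx": -0.02,"ry": -0.12,"rz": 0}

```text
time: 20.68
tool_pos: [0.6322, 0.1051, 0.1225]
orientation: [-3.139, -0.009, -3.02]
ft_force: [-14.1, 1.9, 11.4]
grip_width: 0.001
```

```bash
python3 cl.py
```

```text
t 20.68 clamp x -46.5 y 0.1 z 122.5 mm  Fx 13.7 Fy -3.7 Fz 11.4 rpy [-179.88   -0.49 -173.01] g 0.001
```

Call:
send_rows:
  series:
    - {"tx": -0.1,"ty": 0,"tz": 0,"rx": -0.04,"ry": -0.12,"rz": 0}

```text
time: 20.8
tool_pos: [0.6328, 0.1052, 0.1224]
orientation: [3.141, -0.007, -3.02]
ft_force: [-18.0, 1.3, 12.3]
grip_width: 0.01
```

```bash
python3 cl.py
```

```text
t 20.80 clamp x -47.1 y 0.0 z 122.4 mm  Fx 17.6 Fy -3.6 Fz 12.3 rpy [ 179.98   -0.38 -173.01] g 0.010
```

Call:
send_rows:
  series:
    - {"tx": -0.11,"ty": 0,"tz": 0,"rx": 0,"ry": -0.12,"rz": 0}

```text
time: 20.92
tool_pos: [0.6334, 0.1053, 0.1223]
orientation: [-3.142, -0.005, -3.02]
ft_force: [-18.1, 2.1, 13.6]
grip_width: 0.001
```

```bash
python3 cl.py
```

```text
t 20.93 clamp x -47.7 y 0.0 z 122.3 mm  Fx 17.7 Fy -4.4 Fz 13.6 rpy [-180.     -0.3  -173.01] g 0.001
```

Call:
send_rows:
  series:
    - {"tx": -0.11,"ty": 0,"tz": 0,"rx": 0,"ry": -0.1,"rz": 0}

```text
time: 21.05
tool_pos: [0.6338, 0.1053, 0.1223]
orientation: [-3.141, -0.005, -3.02]
ft_force: [-19.0, 3.2, 13.2]
grip_width: 0.003
```

```bash
python3 cl.py
```

```text
t 21.05 clamp x -48.1 y 0.0 z 122.3 mm  Fx 18.5 Fy -5.5 Fz 13.2 rpy [-179.97   -0.31 -173.02] g 0.003
```

Call:
send_rows:
  series:
    - {"tx": 0.1,"ty": 0,"tz": 0,"rx": 0,"ry": -0.05,"rz": 0}
    - {"tx": 0.2,"ty": 0,"tz": 0,"rx": 0,"ry": 0,"rz": 0}
    - {"tx": 0.15,"ty": 0,"tz": 0,"rx": 0,"ry": 0,"rz": 0}
    - {"tx": 0,"ty": 0,"tz": 0,"rx": 0,"ry": 0,"rz": 0}

```text
time: 21.55
tool_pos: [0.6157, 0.1032, 0.1224]
orientation: [-3.141, -0.002, -3.02]
ft_force: [0.7, -0.5, 0.3]
grip_width: 0.005
```

```bash
python3 cl.py;  python3 - <<'E'
from h import *
f=bot.grab_frame("side")[:,:,::-1].copy()
crop(f,"pics/f11.png",230,200,130,110,6)
E
python3 cl.py
```

```text
t 21.55 clamp x -29.8 y -0.1 z 122.4 mm  Fx -0.6 Fy 0.6 Fz 0.3 rpy [-1.7997e+02 -1.0000e-01 -1.7301e+02] g 0.005
t 21.60 clamp x -30.1 y -0.1 z 122.4 mm  Fx 1.0 Fy 0.9 Fz -0.1 rpy [-1.7996e+02 -1.0000e-01 -1.7301e+02] g 0.006
```

View pics/f11.png

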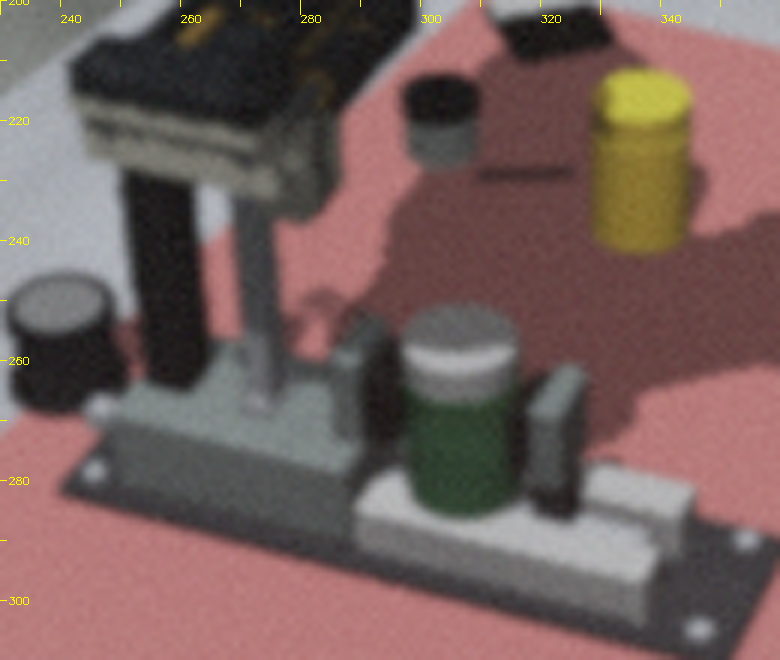

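Call:
send_rows:
  series:
    - {"tx": -0.1,"ty": 0,"tz": 0,"rx": 0,"ry": 0,"rz": 0}

```text
time: 21.72
tool_pos: [0.6202, 0.1038, 0.1225]
orientation: [-3.141, -0.001, -3.019]
ft_force: [0.2, -0.5, -0.3]
grip_width: 0.006
```

```bash
python3 cl.py
```

```text
t 21.73 clamp x -34.5 y -0.2 z 122.5 mm  Fx -0.2 Fy 0.6 Fz -0.3 rpy [-1.7997e+02 -7.0000e-02 -1.7300e+02] g 0.006
```

Call:
send_rows:
  series:
    - {"tx": -0.05,"ty": 0,"tz": 0,"rx": 0,"ry": -0.02,"rz": 0}

```text
time: 21.85
tool_pos: [0.6219, 0.1039, 0.1223]
orientation: [-3.141, -0.001, -3.02]
ft_force: [-4.6, -0.2, 2.4]
grip_width: 0.002
```

```bash
python3 cl.py
```

```text
t 21.85 clamp x -36.2 y -0.1 z 122.3 mm  Fx 4.6 Fy -0.4 Fz 2.4 rpy [-1.7996e+02 -7.0000e-02 -1.7301e+02] g 0.002
```

Call:
send_rows:
  series:
    - {"tx": -0.05,"ty": 0,"tz": 0,"rx": 0,"ry": -0.05,"rz": 0}

```text
time: 21.98
tool_pos: [0.6225, 0.1038, 0.1222]
orientation: [-3.141, -0.001, -3.02]
ft_force: [-12.4, 1.9, 9.5]
grip_width: 0.005
```

```bash
python3 cl.py
```

```text
t 21.98 clamp x -36.8 y 0.1 z 122.2 mm  Fx 12.1 Fy -3.4 Fz 9.5 rpy [-1.7994e+02 -4.0000e-02 -1.7302e+02] g 0.005
```

Call:
send_rows:
  series:
    - {"tx": -0.05,"ty": 0,"tz": 0,"rx": 0,"ry": -0.05,"rz": 0}

```text
time: 22.1
tool_pos: [0.6226, 0.1038, 0.1222]
orientation: [-3.14, -0.001, -3.02]
ft_force: [-12.3, 1.8, 10.7]
grip_width: 0.006
```

```bash
python3 cl.py
```

```text
t 22.10 clamp x -36.8 y 0.1 z 122.2 mm  Fx 12.0 Fy -3.4 Fz 10.7 rpy [-1.7992e+02 -5.0000e-02 -1.7303e+02] g 0.006
```

Call:
send_rows:
  series:
    - {"tx": -0.07,"ty": 0,"tz": 0,"rx": 0,"ry": -0.05,"rz": 0}

```text
time: 22.22
tool_pos: [0.6228, 0.1038, 0.1222]
orientation: [-3.14, -0.002, -3.02]
ft_force: [-13.7, 2.1, 10.2]
grip_width: 0.003
```

```bash
python3 cl.py
```

```text
t 22.23 clamp x -37.1 y 0.1 z 122.2 mm  Fx 13.3 Fy -3.8 Fz 10.2 rpy [-1.7991e+02 -1.1000e-01 -1.7303e+02] g 0.003
```

Call:
send_rows:
  series:
    - {"tx": -0.09,"ty": 0,"tz": 0,"rx": 0,"ry": -0.06,"rz": 0}

```text
time: 22.35
tool_pos: [0.6231, 0.1038, 0.1221]
orientation: [-3.14, -0.004, -3.02]
ft_force: [-17.8, 2.1, 12.7]
grip_width: 0.01
```

```bash
python3 cl.py
```

```text
t 22.35 clamp x -37.3 y 0.2 z 122.1 mm  Fx 17.4 Fy -4.3 Fz 12.7 rpy [-179.88   -0.21 -173.04] g 0.010
```

Call:
send_rows:
  series:
    - {"tx": -0.1,"ty": 0,"tz": 0,"rx": 0,"ry": -0.06,"rz": 0}

```text
time: 22.48
tool_pos: [0.6233, 0.1038, 0.1221]
orientation: [-3.139, -0.006, -3.02]
ft_force: [-17.3, 2.5, 13.5]
grip_width: 0.005
```

```bash
python3 cl.py
```

```text
t 22.48 clamp x -37.6 y 0.2 z 122.1 mm  Fx 16.8 Fy -4.7 Fz 13.5 rpy [-179.86   -0.35 -173.05] g 0.005
```

Call:
send_rows:
  series:
    - {"tx": -0.1,"ty": 0,"tz": 0,"rx": 0,"ry": -0.06,"rz": 0}

```text
time: 22.6
tool_pos: [0.6235, 0.1038, 0.1222]
orientation: [-3.139, -0.009, -3.02]
ft_force: [-17.9, 2.3, 13.7]
grip_width: 0.006
```

```bash
python3 cl.py
```

```text
t 22.60 clamp x -37.7 y 0.2 z 122.2 mm  Fx 17.5 Fy -4.5 Fz 13.7 rpy [-179.84   -0.49 -173.05] g 0.006
```

Call:
send_rows:
  series:
    - {"tx": 0.1,"ty": 0,"tz": 0,"rx": 0,"ry": -0.05,"rz": 0}
    - {"tx": 0.3,"ty": 0,"tz": 0,"rx": 0,"ry": 0,"rz": 0}
    - {"tx": 0,"ty": 0,"tz": -0.3,"rx": 0,"ry": 0,"rz": 0}
    - {"tx": 0,"ty": 0,"tz": -0.8,"rx": 0,"ry": 0,"rz": 0}
    - {"tx": 0,"ty": 0,"tz": -0.8,"rx": 0,"ry": 0,"rz": 0}
    - {"tx": 0,"ty": 0,"tz": -0.8,"rx": 0,"ry": 0,"rz": 0}
    - {"tx": 0.5,"ty": -0.8,"tz": -0.8,"rx": 0,"ry": 0,"rz": 0}
    - {"tx": 0.5,"ty": -0.8,"tz": 0,"rx": 0,"ry": 0,"rz": 0}
    - {"tx": 0.5,"ty": -0.8,"tz": 0,"rx": 0,"ry": 0,"rz": 0}
    - {"tx": 0,"ty": 0,"tz": 0,"rx": 0,"ry": 0,"rz": 0}

```text
time: 23.85
tool_pos: [0.5629, -0.0028, 0.2752]
orientation: [-3.138, 0.008, -3.019]
ft_force: [0.4, 0.2, 1.2]
grip_width: 0.004
```

```bash
python3 cl.py;  python3 - <<'E'
from h import *
f=bot.grab_frame("side")[:,:,::-1].copy();cv2.imwrite("pics/side9.png",f)
crop(f,"pics/g1.png",230,200,130,110,6)
f=bot.grab_frame("top")[:,:,::-1].copy();cv2.imwrite("pics/top9.png",f)
E
python3 cl.py
```

```text
t 23.85 clamp x 35.9 y 98.3 z 275.2 mm  Fx -0.4 Fy -0.2 Fz 1.2 rpy [-179.78    0.44 -172.95] g 0.004
t 23.95 clamp x 35.0 y 96.9 z 274.4 mm  Fx 1.0 Fy -0.3 Fz -0.2 rpy [-179.79    0.39 -172.89] g 0.005
```

View pics/g1.png

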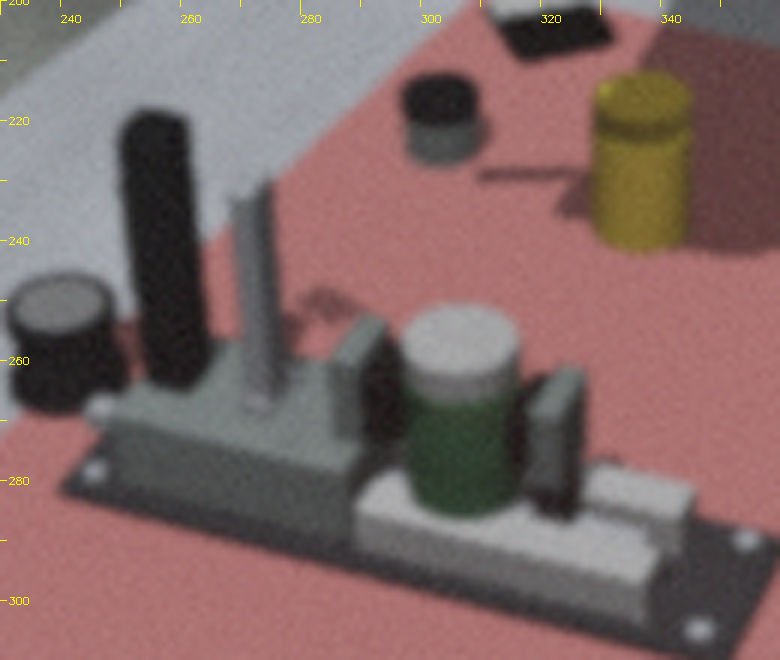

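View pics/top9.png

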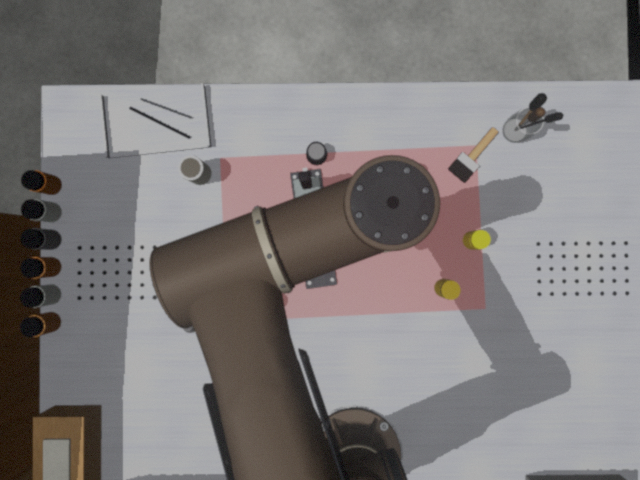

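```bash
python3 -c "
from workcell import bot
print(bot.hand_in())"
```

```text
the job is handed in; nothing more can be done
None
```

The jar stands upright on the rails, clamped between the jaws, with the trigger let go. I handed the job in after about 24 s. `hand_in` reports no verdict.

- **Placing:** I gripped the green jar, set it on the rails at about x = 51 mm in the clamp's frame and let go. The rails were felt at about 7 N upward. A picture showed the jar upright and free between the jaws.
- **Clamping:** I shut the fingers and pushed the trigger with them: three near-full squeezes, then one up to 18.5 N on the wrist sensor. A last squeeze to 17.5 N moved the trigger by less than about 1 mm, so the ratchet was already holding.
- **Clamp force:** my estimate is about 17 to 21 N. It comes from trigger force and travel; the jaw force itself was never measured.
- **Last pictures:** in the side view the jar is upright between both rubber faces, the trigger is upright and the arm is clear. The bystanders in view look unmoved. In the last top view the arm hid part of the bench, and I did not measure bystander positions again.
- **What disagreed:** the real finger tips were about 18 mm higher than the TCP reading suggested. My first approach to the trigger therefore passed over its top without touching anything; I lowered the tool and repeated it. The wrist sensor also showed 6 to 14 N upward while pressing the trigger. I took this as friction on the blade and left it out of the estimate.

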